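# Tip the jars into the kit tray and turn the pump bottles to their arrows

### The job

Make up the kit: set all the small cream jars that stand round the steel scoop on it (not the two pots at the back by the blue beaker), then carry the scoop to the grey kit tray and tip it so that the jars slide into the tray's large bay, whichever way up (never put in by hand; one that misses goes back on the scoop and is tipped in), and lay the empty scoop back square on its blue mat, facing as before. Stand the two dark pump bottles upright on the two round arrow cards in the tray's small bay, one on each, either way, centred on the ring and with the spout pointing the way that card's orange arrow points. Don't knock a bottle over or disturb the other things on the table.

Things in the scene. Friction and masses are not known exactly. Their poses are not given: they have to be found in the camera images.
- scoop_handle (a point): Centre of the scoop's black grip bar: along scoop y 104 mm long, 16 mm thick (x), 22 mm high (z); 64 mm above the scoop's underside, 78 mm behind the pan's middle, 138 mm behind the lip. Grip it across its thickness (fingers closing along scoop x) to carry the loaded pan. Axes: +x towards the open lip, z up out of the pan
- scoop_pan (a point): Middle of the scoop's pan, on its floor (3 mm above the underside). Inside it measures 117 mm along x (back wall at x = -57, open lip at x = +60) and 204 mm along y: three jars side by side along y, 65 mm apart. Same axes as the handle
- scoop_lip (a point): Middle of the open lip edge of the scoop, at floor level, same axes
- mat_top (a point): Point on top of the blue parking mat (180 x 230 x 2 mm, fixed) where the middle of the scoop's underside belongs; the scoop starts about here. The mat's x axis is the way the scoop's lip looks when laid square; the mat reaches 103 mm behind this point, 77 mm ahead of it, 115 mm to either side
- jar_bay (a point): Middle of the floor of the large bay of the fixed light grey kit tray (200 x 340 mm, walls 3 mm thick). Inside 194 mm along x, 230 mm along y; floor 3 mm, wall tops 46 mm above the table. The free walls at x = +97 and x = -97 mm are the ones to tip over; at y = -115 a 44 mm high divider parts it from the small bay; z is up
- jar1_mid (a point): Centre of a round closed cream jar, 63 mm in diameter, 34 mm high (17 mm to its underside), 73 g, cream lid with a dark red body band; z is up out of the lid. Not every jar is present in every run: an absent one reads None
- jar2_mid (a point): Centre of a round closed cream jar, 63 mm in diameter, 34 mm high (17 mm to its underside), 73 g, cream lid with a dark red body band; z is up out of the lid. Not every jar is present in every run: an absent one reads None
- jar3_mid (a point): Centre of a round closed cream jar, 63 mm in diameter, 34 mm high (17 mm to its underside), 73 g, cream lid with a dark red body band; z is up out of the lid. Not every jar is present in every run: an absent one reads None
- jar4_mid (a point): Centre of a round closed cream jar, 63 mm in diameter, 34 mm high (17 mm to its underside), 73 g, cream lid with a dark red body band; z is up out of the lid. Not every jar is present in every run: an absent one reads None
- scoop: Open-fronted polished steel scoop, pan 120 mm long (x) and 210 mm wide (y), 0.25 kg, 30 mm back wall, 26 mm side walls, 3 mm sheet; origin at the middle of the pan's underside, axes as for the handle. Jars begin to slide at about 15 to 20 degrees of tilt; 35 to 45 degrees empties it surely
- jar1: Cream jar, origin at its foot
- jar2: Cream jar, origin at its foot
- jar3: Cream jar, origin at its foot
- jar4: Cream jar, origin at its foot
- ink_tin: Red and black ink tin, 68 x 106 x 19 mm, bystander, leave alone
- glue_stick: Blue glue stick, 28 mm across, 98 mm tall, standing, bystander, leave alone
- card_a (a point): Centre of one of the two round white arrow cards (92 mm across, fixed, side by side with centres 96 mm apart, tops 5 mm above the table) on the floor of the small bay (194 x 100 mm). An orange ring of 56 mm marks where a bottle stands; the orange arrow points along this point's +x; z is up
- bottle_a_mid (a point): Point on the axis of a dark pump bottle, 80 mm above its foot (round, 50 mm in diameter up to 126 mm, collar and pump of about 49 mm from there to the top at 160 mm, 0.26 kg). z is up along the bottle, the spout points along its own -y. Grip it round the shoulder or collar, 120 to 140 mm above the foot. Both bottles look alike and either may stand on either card
- bottle_a_spout (a point): Tip of that bottle's spout, 29 mm from its axis along -y and 150 mm above its foot; same axes as the bottle
- bottle_a: That pump bottle; origin at its foot, 2 mm off its axis (axis at y = +2 mm)
- card_b (a point): Centre of one of the two round white arrow cards (92 mm across, fixed, side by side with centres 96 mm apart, tops 5 mm above the table) on the floor of the small bay (194 x 100 mm). An orange ring of 56 mm marks where a bottle stands; the orange arrow points along this point's +x; z is up
- bottle_b_mid (a point): Point on the axis of a dark pump bottle, 80 mm above its foot (round, 50 mm in diameter up to 126 mm, collar and pump of about 49 mm from there to the top at 160 mm, 0.26 kg). z is up along the bottle, the spout points along its own -y. Grip it round the shoulder or collar, 120 to 140 mm above the foot. Both bottles look alike and either may stand on either card
- bottle_b_spout (a point): Tip of that bottle's spout, 29 mm from its axis along -y and 150 mm above its foot; same axes as the bottle
- bottle_b: That pump bottle; origin at its foot, 2 mm off its axis (axis at y = +2 mm)
Things that resemble listed ones, but are neither listed nor needed, are in the scene too. Leave any pink look-alike of the jar4 alone. What is shaped like the jar2 but green is not meant.

How it is judged:
By the outcome, as a careful person would: the job done as asked, in the order asked, and still so for the second after the job is handed in, with the robot touching nothing.
Of jar1, jar2, jar3, jar4 only 2 to 3 are there at a start; the rules pass over those that are not, and their reading is None.
At some moment in a run one of jar1, jar2, jar3, jar4 may be knocked a few centimetres aside while the robot is not near it.
It also fails if it takes over 192 s, if anything falls off the work surface, if the arm or the gripper's body presses on something with over 40 N, if the wrist force passes 120 N, or if a joint passes its speed limit or range.

### The arm

A 6-joint arm with a two-finger parallel gripper is mounted at the origin on a cart in front of the work surface, level with it; the furniture and walls round the work are solid. World frame = base frame: x ahead of the robot, y to its left, z up, the work surface at z = 0. Lengths are in m, angles in rad, forces in N, time in s.
With the tool pointing down it reaches from about 0.375 to 0.9 m from the base axis. Payload 3.1 kg.
Tool frame: the origin (TCP) lies at the centre of the arm's flange, where the gripper is bolted on; the fingertips stand tip_reach ahead of it and the grasp point (between the pads) lies 164 mm ahead of it (tip_reach is the distance from the TCP to the fingertips, in m); z points along the fingers, y is the direction in which the jaws open and shut (so a half turn about z gives the same grasp; the last joint's range is limited). The gripper opens to 87 mm and grips with 3 to 60 N. Pads are 19 mm wide; open, the fingers measure 117 mm over their backs; the gripper's body (75 mm by 190 mm) begins 51 mm behind the grasp point.
Start: joints at [-1.429, 0.527, 1.433, -0, 1.181, -0.178], TCP at [0.197, -0.593, 0.405] pointing down, gripper open.
Joint ranges: [-3.08, 3.08], [-0.75, 2.2], [0.22, 2.44], [-1.43, 4.57], [0, 2.65], [-2.85, 2.85]. Speed limits (rad/s): [2.79, 2.79, 3.14, 3.14, 3.14, 3.14].

### API

Orientations are given as a unit quaternion [x, y, z, w].
In Python, from rig import get_obs, camera, hand_in, tip_reach gives the robot as it stands. The module is installed in compiled form; this text tells all that it offers.
- The arm moves only by the tool servo_tool, never from a script. Its argument "steps" is one flat list of numbers, 5 for each row, row after row: the finger opening in m, from 0 to 0.087, then the shift along the tool's x, y, z in m, then the turn about the tool's z in rad. A call has 1 to 12 rows; each row is the pose to reach, as a shift and turn from the pose commanded when the call began, along the tool's axes at that moment; what a row does not reach only later rows make up. A row lasts 1/8 s, in which the tool goes at most 62.5 mm and 10.7 degrees, less where a joint would pass 70% of its speed; a pose out of reach is approached as far as the arm can. A call with a gripper value outside its range is refused whole. The fingers move at their own pace and stop on an object; "force" is the grip in N (left out, the last holds). Time passes only in rows, so rows that repeat a pose let the fingers close. It gives the time, the measured TCP pose, the force and the opening at its end, in the units of the state.
- get_obs(): the state, without advancing time (a new reading comes with each control period).
- camera(name): name is "scene" or "top" or "wrist"; returns a dict with "pixels" (384x512x3 uint8, blue, green, red), "vertical_fov" (degrees; the focal length in pixels is half the picture's height over the tangent of half this angle, whatever the lens; pixels are square), "cx", "cy" (the principal point, pixels), "T" (4x4, takes a point from camera to world coordinates). Camera axes: x right, y up, looking along -z (the intrinsics and any distortion apply to the point x, -y, -z); pixel columns grow to the right and rows downward; lengths in m; the calibration is good to about 2 mm. A picture is of the moment at which its call begins. There is no depth.
- hand_in(): hands the job in, once; it reports no verdict.
The state is a dict: "time": time; "q": joint angles; "joint_velocities": joint speeds; "joint_torque": joint torques, N m; "position": TCP position; "tool_rot": TCP orientation; "ft_force": force on the tool from outside, world axes, zero at the start; "moment": the same for the moment, N m; "grip_width": finger opening in m.
Only numpy, scipy, OpenCV 4.12 (cv2) and the standard library are available. Lean on these libraries where they do the work, as an engineer would, in place of code of your own. Each camera call takes 0.05 s, during which the arm holds its last target.

## Working session

There is one attempt and no reset: what is moved stays moved. The work goes in short steps, Python scripts to look and compute and a tool call to move; the robot and the scene stay as the last step left them, time stands still between calls to the robot, and variables do not carry over. Pictures are saved under pics/ and viewed, and the job is handed in when it is done.

Besides the shell and the picture viewer there is one more tool, called after "Emit:" as a command line: name --argument value ..., lists and objects as JSON in quotes. servo_tool: Moves the arm, as the interface text tells. Its arguments: {"type":"object","properties":{"steps":{"type":"array"},"force":{"type":"number"}},"required":["steps"]}

```bash
ls; mkdir -p pics; python3 - <<'E'
from rig import get_obs, camera, tip_reach
import cv2,numpy as np
print(tip_reach if not callable(tip_reach) else tip_reach())
o=get_obs()
for k,v in o.items(): print(k,np.round(v,4))
for n in ["scene","top","wrist"]:
    c=camera(n); cv2.imwrite(f"pics/{n}0.png",c["pixels"]); print(n,c["vertical_fov"],c["cx"],c["cy"],[k for k in c]); print(np.round(c["T"],4))
E
```

```text
pics
0.1822
time 0.0
q [-1.4295  0.5285  1.4339 -0.      1.1814 -0.1785]
joint_velocities [ 0.0004  0.0003  0.0009 -0.0011 -0.0027 -0.0006]
joint_torque [-2.10000e-03 -4.40047e+01 -1.76590e+01  6.32000e-02  5.83000e-02
 -2.00000e-04]
position [ 0.1964 -0.593   0.4038]
tool_rot [ 0.9872  0.1592  0.     -0.0011]
ft_force [-0.7029  0.717   0.5726]
moment [-0.0073  0.0434 -0.0146]
grip_width 0.0873
scene 49.082803203960296 256.1146003671742 192.0698220113454 ['pixels', 'vertical_fov', 'cx', 'cy', 'T']
[[ 0.5878  0.5987 -0.5441 -0.269 ]
 [-0.8089  0.4222 -0.4092 -0.5578]
 [-0.0152  0.6807  0.7324  1.1961]
 [ 0.      0.      0.      1.    ]]
top 57.89971753605445 252.33330184204743 193.3852644797202 ['pixels', 'vertical_fov', 'cx', 'cy', 'T']
[[-0.1168  0.972  -0.2037  0.2745]
 [-0.9932 -0.1149  0.0211  0.0524]
 [-0.0029  0.2048  0.9788  1.32  ]
 [ 0.      0.      0.      1.    ]]
wrist 71.57897549268185 255.5155872785141 192.37487966167046 ['pixels', 'vertical_fov', 'cx', 'cy', 'T']
[[ 0.3129  0.9202  0.2351  0.2591]
 [-0.9498  0.3035  0.0762 -0.5719]
 [-0.0013 -0.2471  0.969   0.3836]
 [ 0.      0.      0.      1.    ]]
```

View pics/scene0.png

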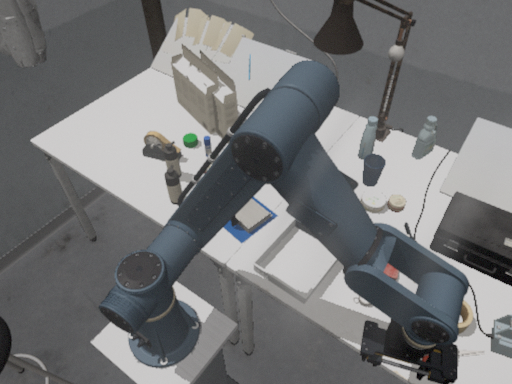

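View pics/top0.png

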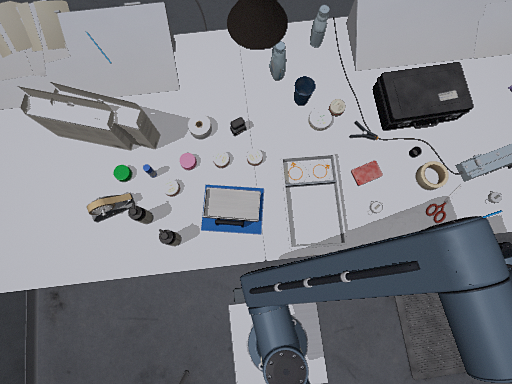

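View pics/wrist0.png

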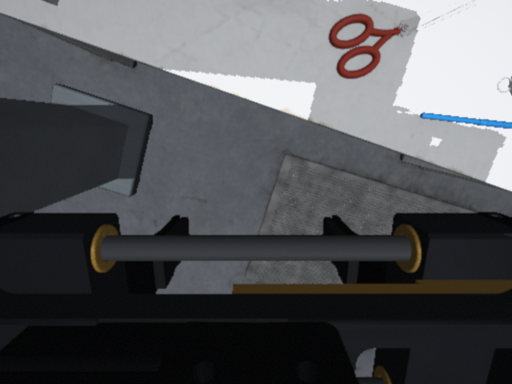

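```bash
cat > h.py <<'E'
import numpy as np, cv2
from rig import get_obs, camera, hand_in, tip_reach
from scipy.spatial.transform import Rotation as R
def f_of(c): return 192/np.tan(np.radians(c["vertical_fov"])/2)
def ray(c,uv):
    f=f_of(c); T=np.array(c["T"]); d=np.array([(uv[0]-c["cx"])/f,-(uv[1]-c["cy"])/f,-1.])
    return T[:3,3],T[:3,:3]@d
def onz(c,uv,z):
    o,d=ray(c,uv); return o+d*(z-o[2])/d[2]
def proj(c,p):
    T=np.array(c["T"]); q=T[:3,:3].T@(np.array(p)-T[:3,3]); f=f_of(c)
    return np.array([c["cx"]+f*q[0]/-q[2], c["cy"]-f*q[1]/-q[2]])
def tri(cs,uvs):
    A=np.zeros((3,3));b=np.zeros(3)
    for c,uv in zip(cs,uvs):
        o,d=ray(c,uv); d=d/np.linalg.norm(d); P=np.eye(3)-np.outer(d,d); A+=P;b+=P@o
    p=np.linalg.solve(A,b)
    return p,[np.linalg.norm((np.eye(3)-np.outer(ray(c,uv)[1],ray(c,uv)[1])/np.dot(ray(c,uv)[1],ray(c,uv)[1]))@(p-ray(c,uv)[0])) for c,uv in zip(cs,uvs)]
def crop(c,x0,y0,x1,y1,s,name):
    im=c["pixels"][y0:y1,x0:x1]; cv2.imwrite("pics/"+name,cv2.resize(im,None,fx=s,fy=s,interpolation=cv2.INTER_CUBIC))
E
python3 - <<'E'
from h import *
c=camera("top"); crop(c,80,95,280,245,4,"t1.png"); crop(c,260,80,460,230,4,"t2.png")
np.save("top.npy",c,allow_pickle=True)
c=camera("scene"); crop(c,130,100,280,250,4,"s1.png")
E
```

```text
(no output)
```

View pics/t1.png

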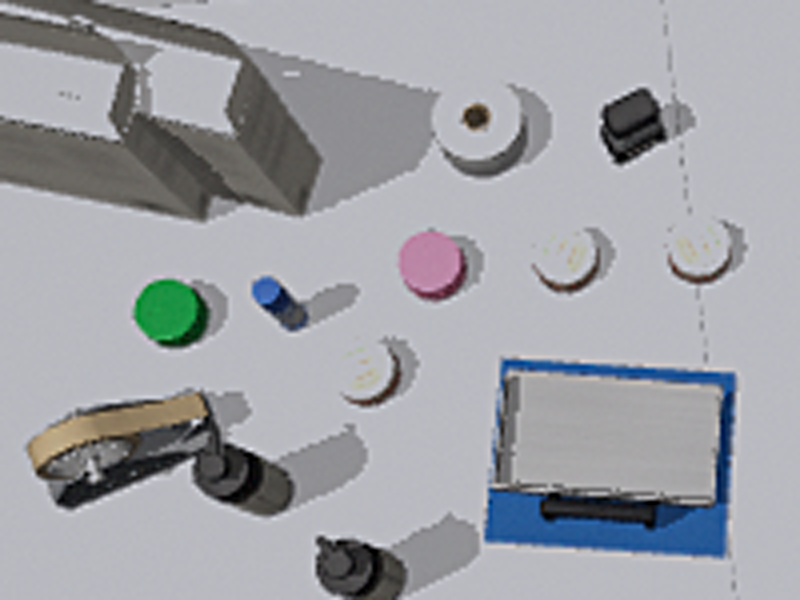

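View pics/t2.png

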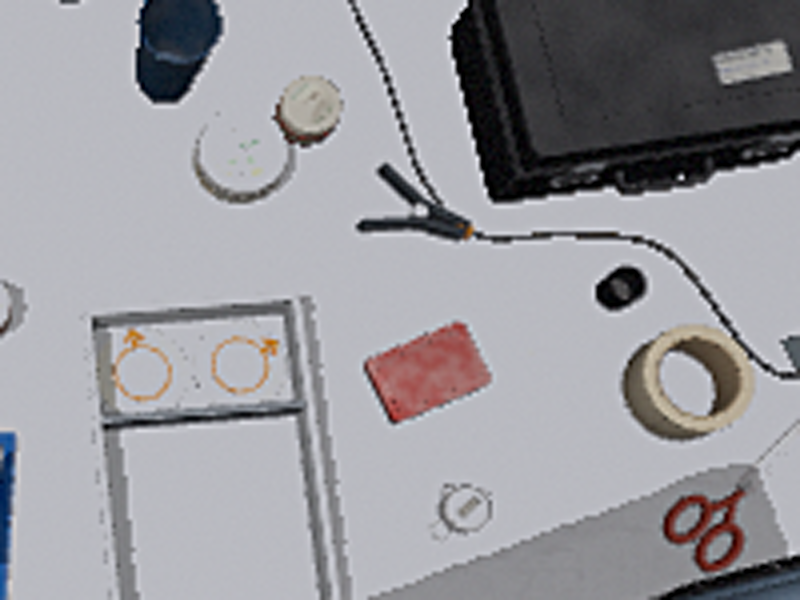

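View pics/s1.png

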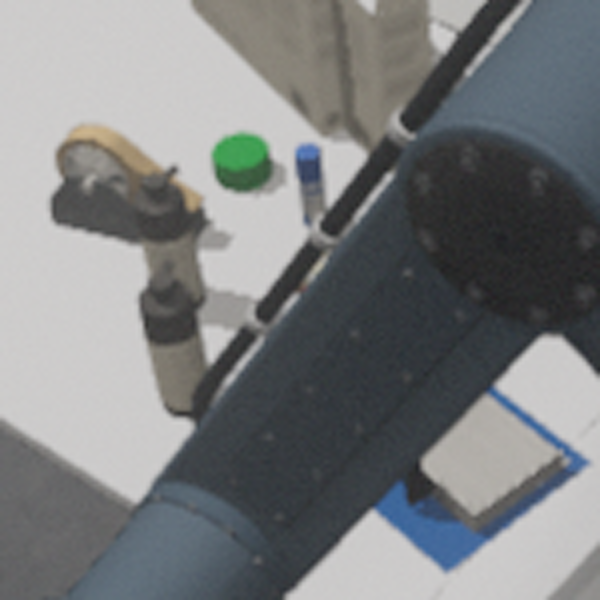

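```bash
python3 - <<'E'
from h import *
c=np.load("top.npy",allow_pickle=True).item()
for n,uv,z in [("jarA",(222,158.5),.034),("jarB",(254.8,156.5),.034),("jarC",(173,187),.034),("pink",(188,161),.034),("scoop mid",(233,204),.005),("handle",(230,222.5),.066),("bot1 top",(133,210.5),.16),("bot2 top",(165,236),.16),("cardL",(295.5,173),.005),("cardR",(320,171),.005),("bay",(316,215),.003),("glue",(147,168),.098),("green",(122,173),.034)]:
    p=onz(c,uv,z); print(n,np.round(p,3),"r",round(np.hypot(*p[:2]),3), "az",round(np.degrees(np.arctan2(p[1],p[0])),1))
o=get_obs(); Rt=R.from_quat(o["tool_rot"]).as_matrix(); print(np.round(Rt,3))
w=camera("wrist"); T=np.array(w["T"]); print("cam in tool",np.round(Rt.T@(T[:3,3]-o["position"]),4)); print(np.round(Rt.T@T[:3,:3],3))
E
```

```text
jarA [0.693 0.125 0.034] r 0.704 az 10.2
jarB [ 0.686 -0.002  0.034] r 0.686 az -0.2
jarC [0.602 0.321 0.034] r 0.683 az 28.1
pink [0.698 0.257 0.034] r 0.744 az 20.2
scoop mid [0.515 0.103 0.005] r 0.526 az 11.3
handle [0.438 0.118 0.066] r 0.454 az 15.1
bot1 top [0.505 0.435 0.16 ] r 0.666 az 40.8
bot2 top [0.406 0.333 0.16 ] r 0.525 az 39.4
cardL [ 0.609 -0.153  0.005] r 0.628 az -14.1
cardR [ 0.606 -0.25   0.005] r 0.656 az -22.4
bay [ 0.436 -0.208  0.003] r 0.483 az -25.5
glue [0.668 0.397 0.098] r 0.777 az 30.7
green [0.68  0.512 0.034] r 0.851 az 37.0
[[ 0.949  0.314 -0.   ]
 [ 0.314 -0.949  0.001]
 [ 0.    -0.001 -1.   ]]
cam in tool [ 0.0661 -0.0003  0.0202]
[[-0.002  0.969  0.247]
 [ 1.     0.002 -0.   ]
 [-0.001  0.247 -0.969]]
```

```bash
cat >> h.py <<'E'
GP=0.164
def pose():
    o=get_obs(); M=R.from_quat(o["tool_rot"]).as_matrix(); return o,np.array(o["position"]),M,np.arctan2(M[1,0],M[0,0])
def go(p,yaw=None,grasp=False):
    """shift for TCP (or grasp point) target world p, tool-x yaw in deg"""
    o,q,M,y=pose(); p=np.array(p,float)
    if grasp: p=p+[0,0,GP]
    d=M.T@(p-q); t=0 if yaw is None else (y-np.radians(yaw)+np.pi)%(2*np.pi)-np.pi
    n=max(np.linalg.norm(d)/.0625,abs(t)/np.radians(10.7))
    print("t",round(o["time"],2),"now",np.round(q,4),"yaw",round(np.degrees(y),2),"q6",round(o["q"][5],2),"tiltz",np.round(M[:,2],3),"w",round(o["grip_width"],4))
    print("  d",np.round(d,4),"turn",round(t,4),"rows>=",round(n,1), "q6 pred",round(o["q"][5]+0,2))
E
python3 -c "
from h import *
go([.45,-.2,.5],0)"
```

```text
t 0.3 now [ 0.1965 -0.5932  0.4044] yaw 18.32 q6 -0.18 tiltz [-0.     0.001 -1.   ] w 0.0866
  d [ 0.3643 -0.2936 -0.0953] turn 0.3198 rows>= 7.6 q6 pred -0.18
```

Emit:
servo_tool --steps '[0.087, 0.364, -0.294, -0.095, 0.32, 0.087, 0.364, -0.294, -0.095, 0.32, 0.087, 0.364, -0.294, -0.095, 0.32, 0.087, 0.364, -0.294, -0.095, 0.32, 0.087, 0.364, -0.294, -0.095, 0.32, 0.087, 0.364, -0.294, -0.095, 0.32, 0.087, 0.364, -0.294, -0.095, 0.32, 0.087, 0.364, -0.294, -0.095, 0.32, 0.087, 0.364, -0.294, -0.095, 0.32, 0.087, 0.364, -0.294, -0.095, 0.32, 0.087, 0.364, -0.294, -0.095, 0.32, 0.087, 0.364, -0.294, -0.095, 0.32]' --force 20

```text
time: 1.8
position: [0.4492, -0.2008, 0.4994]
tool_rot: [1.0, -0.001, -0.0, -0.0]
ft_force: [0.6, -0.2, -0.3]
grip_width: 0.087
```

```bash
python3 -c "
from h import *
c=camera('wrist'); np.save('w1.npy',c,allow_pickle=True); cv2.imwrite('pics/w1.png',cv2.resize(c['pixels'],(768,576)))
go([.48,.13,.5],0)"
```

```text
t 1.85 now [ 0.4492 -0.2006  0.4995] yaw -0.11 q6 0.93 tiltz [-0.001  0.    -1.   ] w 0.0869
  d [ 0.0301 -0.3307 -0.0005] turn -0.002 rows>= 5.3 q6 pred 0.93
```

View pics/w1.png

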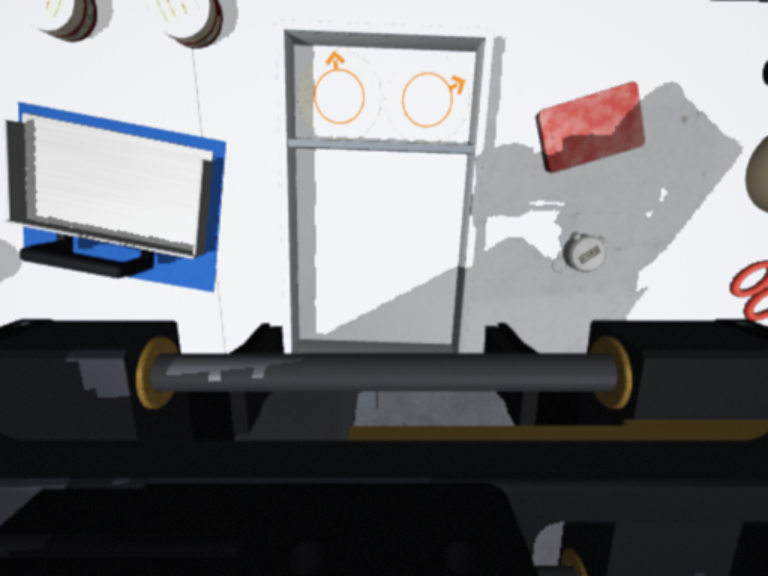

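Emit:
servo_tool --steps '[0.087, 0.03, -0.33, 0, 0, 0.087, 0.03, -0.33, 0, 0, 0.087, 0.03, -0.33, 0, 0, 0.087, 0.03, -0.33, 0, 0, 0.087, 0.03, -0.33, 0, 0, 0.087, 0.03, -0.33, 0, 0, 0.087, 0.03, -0.33, 0, 0, 0.087, 0.03, -0.33, 0, 0]'

```text
time: 2.85
position: [0.4798, 0.1292, 0.4996]
tool_rot: [1.0, -0.001, -0.0, 0.0]
ft_force: [-0.0, -0.4, -0.7]
grip_width: 0.0872
```

```bash
python3 - <<'E'
from h import *
c=camera('wrist'); np.save('w2.npy',c,allow_pickle=True); cv2.imwrite('pics/w2.png',cv2.resize(c['pixels'],(768,576)))
t=camera('top'); np.save('top2.npy',t,allow_pickle=True)
w=np.load('w1.npy',allow_pickle=True).item()
hsv=cv2.cvtColor(w['pixels'],cv2.COLOR_BGR2HSV)
m=cv2.inRange(hsv,(8,120,120),(22,255,255)); m[130:]=0
ys,xs=np.nonzero(m); P=np.array([onz(w,(x,y),.005) for x,y in zip(xs,ys)])
for lo,hi in [(-.2,-.08),(-.32,-.2)]:
    Q=P[(P[:,1]>lo)&(P[:,1]<hi)&(P[:,0]<.7)][:,:2]
    # circle fit robust radius ~ 28mm
    ctr=Q.mean(0)
    for i in range(30):
        d=np.linalg.norm(Q-ctr,axis=1); S=Q[abs(d-.028)<(.006 if i>5 else .012)]
        A=np.c_[2*S,np.ones(len(S))]; s=np.linalg.lstsq(A,(S**2).sum(1),rcond=None)[0]; ctr=s[:2]; r=np.sqrt(s[2]+ctr@ctr)
    d=np.linalg.norm(Q-ctr,axis=1); Aw=Q[(d>.033)&(d<.06)]
    v=Aw-ctr; print("ring",np.round(ctr,4),"r",round(r,4),"n",len(Q),"arrow dir",np.round(np.degrees(np.arctan2(*v.mean(0)[::-1])),1),len(Aw), "tip far", np.round(np.degrees(np.arctan2(*v[np.argmax((v**2).sum(1))][::-1])),1), round(d.max(),4))
    print(np.round(np.c_[np.degrees(np.arctan2(v[:,1],v[:,0])),d[(d>.033)&(d<.06)]*1000],0).tolist()[:60])
crop(w,180,10,330,110,5,"cards.png")
E
```

```text
ring [ 0.6216 -0.152 ] r 0.0277 n 74 arrow dir -163.8 2 tip far -166.6 0.0377
[[-161.0, 37.0], [-167.0, 38.0]]
ring [ 0.6164 -0.2623] r 0.0244 n 59 arrow dir 131.9 2 tip far 121.3 0.0432
[[121.0, 43.0], [143.0, 42.0]]
```

View pics/w2.png

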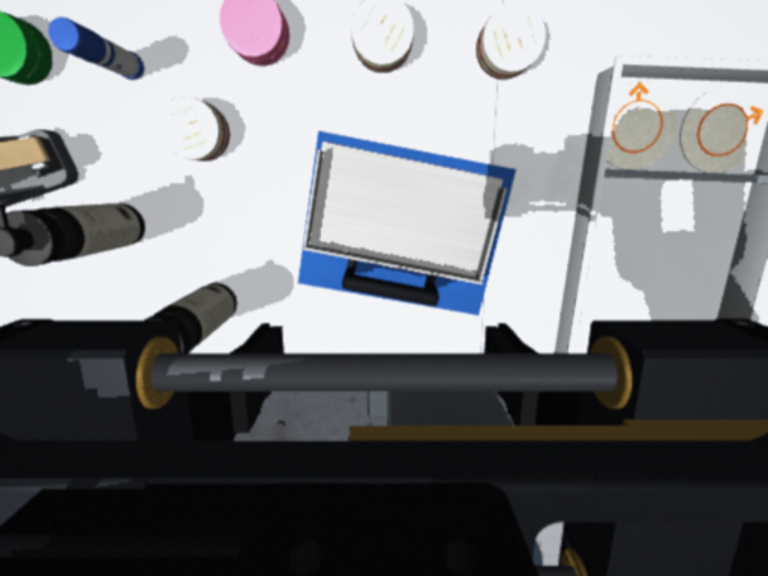

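View pics/cards.png

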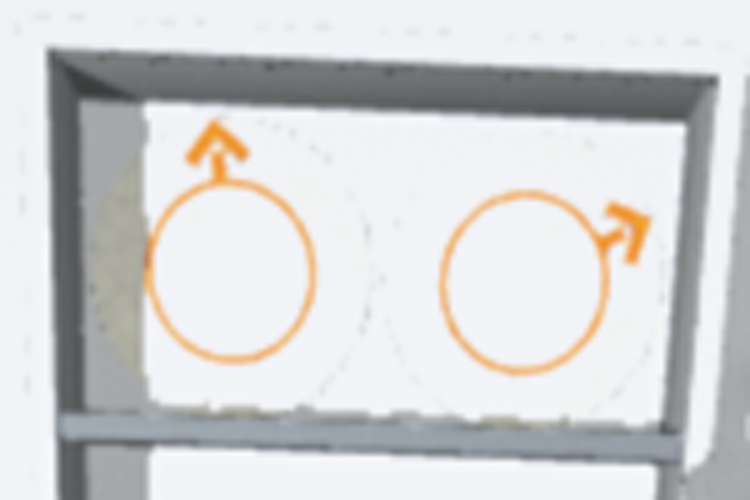

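```bash
python3 - <<'E'
from h import *
w=np.load('w1.npy',allow_pickle=True).item()
hsv=cv2.cvtColor(w['pixels'],cv2.COLOR_BGR2HSV)
m=cv2.inRange(hsv,(6,50,120),(24,255,255)); m[95:]=0; m[:25]=0; m[:,:195]=0; m[:,320:]=0
ys,xs=np.nonzero(m); P=np.array([onz(w,(x,y),.005) for x,y in zip(xs,ys)])
for x0,x1,g in [(195,255,(226,64.4)),(255,320,(285,66.6))]:
    Q=P[(xs>=x0)&(xs<x1)][:,:2]; ctr=onz(w,g,.005)[:2]
    for i in range(10):
        d=np.linalg.norm(Q-ctr,axis=1); S=Q[abs(d-.028)<.004]
        A=np.c_[2*S,np.ones(len(S))]; s=np.linalg.lstsq(A,(S**2).sum(1),rcond=None)[0]; ctr=s[:2]; r=np.sqrt(s[2]+ctr@ctr)
    d=np.linalg.norm(Q-ctr,axis=1); k=(d>.033)&(d<.06); v=Q[k]-ctr
    mm=v.mean(0); print("ring",np.round(ctr,4),"r",round(r,4),len(S),"arrow",round(np.degrees(np.arctan2(mm[1],mm[0])),1),k.sum(),"dmax",d.max())
w=np.load('w2.npy',allow_pickle=True).item()
crop(w,80,0,380,190,2.6,"w2a.png"); crop(w,0,80,200,225,4,"w2b.png")
hsv=cv2.cvtColor(w['pixels'],cv2.COLOR_BGR2HSV)
m=cv2.inRange(hsv,(100,120,60),(120,255,255)); m[215:]=0
cn=max(cv2.findContours(m,cv2.RETR_EXTERNAL,cv2.CHAIN_APPROX_NONE)[0],key=cv2.contourArea)
W=np.array([onz(w,p[0],.002)[:2] for p in cn]).astype(np.float32)
r=cv2.minAreaRect(W*1000); print("mat rect",r, cv2.boxPoints(r).round(1).tolist())
E
```

```text
ring [ 0.6112 -0.1526] r 0.0269 207 arrow 5.1 68 dmax 0.04392228395617975
ring [ 0.6072 -0.2491] r 0.0268 199 arrow -64.6 63 dmax 0.04374377818075029
mat rect ((498.50421142578125, 105.74250793457031), (227.6375274658203, 176.86602783203125), 79.37421417236328) [[390.6000061035156, 10.199999809265137], [564.4000244140625, -22.399999618530273], [606.4000244140625, 201.3000030517578], [432.6000061035156, 233.89999389648438]]
```

View pics/w2a.png

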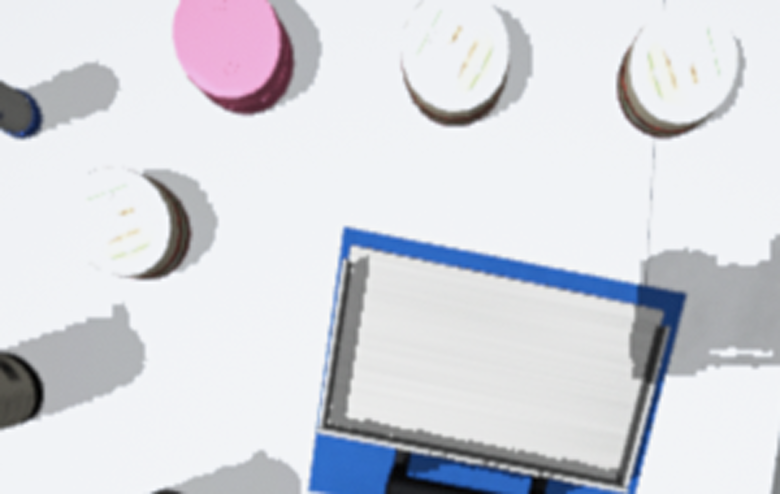

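View pics/w2b.png

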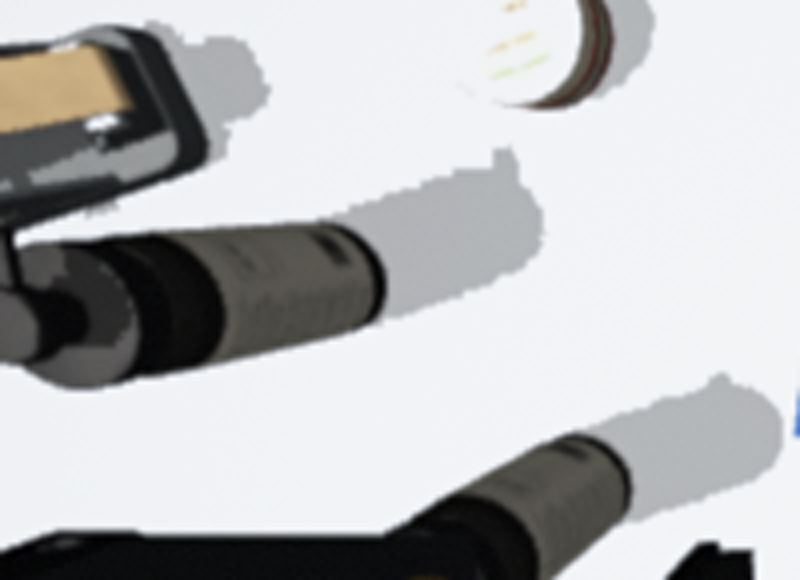

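```bash
python3 - <<'E'
from h import *
w=np.load('w2.npy',allow_pickle=True).item(); t=np.load('top2.npy',allow_pickle=True).item()
cc=lambda u,v:(80+u/2.6,v/2.6)
for n,p in [("A",(455,51)),("B",(686,66)),("C",(120,222))]:
    P=onz(w,cc(*p),.034); print(n,np.round(P,4),"in top",np.round(proj(t,P),1), np.hypot(*P[:2]))
for n,p,z in [("lipL",(350,247),.005),("lipR",(666,310),.005),("backL top",(320,432),.032),("backR top",(630,489),.032)]:
    print(n,np.round(onz(w,cc(*p),z),4))
crop(t,160,140,280,230,6,"t3.png")
for n,p in [("A",(.695,.124)),("B",(.689,0))]: pass
go([.695,.124,.3],80)
E
```

```text
A [0.696  0.1288 0.034 ] in top [221.  157.8] 0.7078327435800924
B [ 0.6881 -0.0033  0.034 ] in top [255.1 155.9] 0.6880973222589062
C [0.6054 0.3307 0.034 ] in top [170.5 186.5] 0.6898384245628083
lipL [0.5938 0.1971 0.005 ]
lipR [ 0.5539 -0.0101  0.005 ]
backL top [0.4776 0.2173 0.032 ]
backR top [0.4388 0.0134 0.032 ]
t 2.95 now [0.4798 0.1289 0.4997] yaw -0.14 q6 1.61 tiltz [-0. -0. -1.] w 0.0868
  d [0.2152 0.0043 0.1996] turn -1.3986 rows>= 7.5 q6 pred 1.61
```

View pics/t3.png

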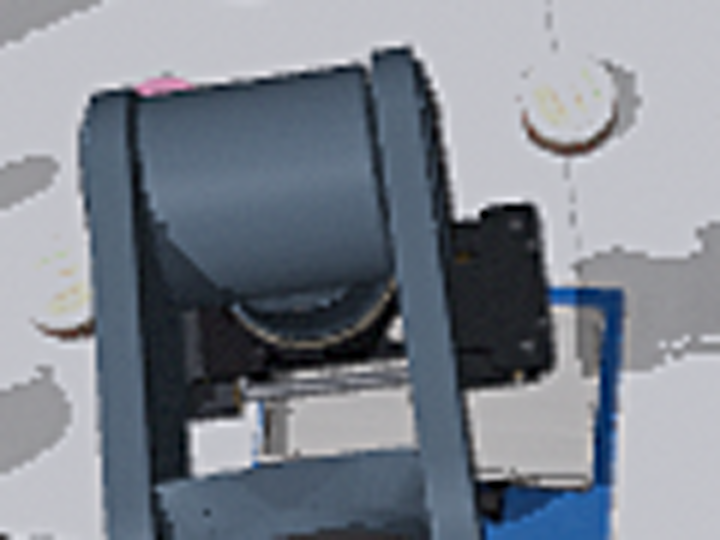

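```bash
python3 - <<'E'
from h import *
go([.604,.328,.33],79.2)
E
```

```text
t 2.95 now [0.4798 0.1289 0.4997] yaw -0.14 q6 1.61 tiltz [-0. -0. -1.] w 0.0868
  d [ 0.1237 -0.1994  0.1696] turn -1.3847 rows>= 7.4 q6 pred 1.61
```

Emit:
servo_tool --steps '[0.087, 0.124, -0.199, 0.17, -1.385, 0.087, 0.124, -0.199, 0.17, -1.385, 0.087, 0.124, -0.199, 0.17, -1.385, 0.087, 0.124, -0.199, 0.17, -1.385, 0.087, 0.124, -0.199, 0.17, -1.385, 0.087, 0.124, -0.199, 0.17, -1.385, 0.087, 0.124, -0.199, 0.17, -1.385, 0.087, 0.124, -0.199, 0.17, -1.385, 0.087, 0.124, -0.199, 0.17, -1.385, 0.087, 0.124, -0.199, 0.17, -1.385]'

```text
time: 4.2
position: [0.6041, 0.3283, 0.3297]
tool_rot: [0.77, 0.637, -0.0, -0.0]
ft_force: [0.4, 0.2, -0.6]
grip_width: 0.0867
```

```bash
python3 - <<'E'
from h import *
w=camera('wrist'); np.save('w3.npy',w,allow_pickle=True); cv2.imwrite('pics/w3.png',cv2.resize(w['pixels'],(768,576)))
go([.604,.328,.195],79.2)
E
```

```text
t 4.25 now [0.604  0.3285 0.3298] yaw 79.24 q6 0.52 tiltz [-0. -0. -1.] w 0.0869
  d [-5.000e-04  1.000e-04  1.348e-01] turn 0.0007 rows>= 2.2 q6 pred 0.52
```

View pics/w3.png

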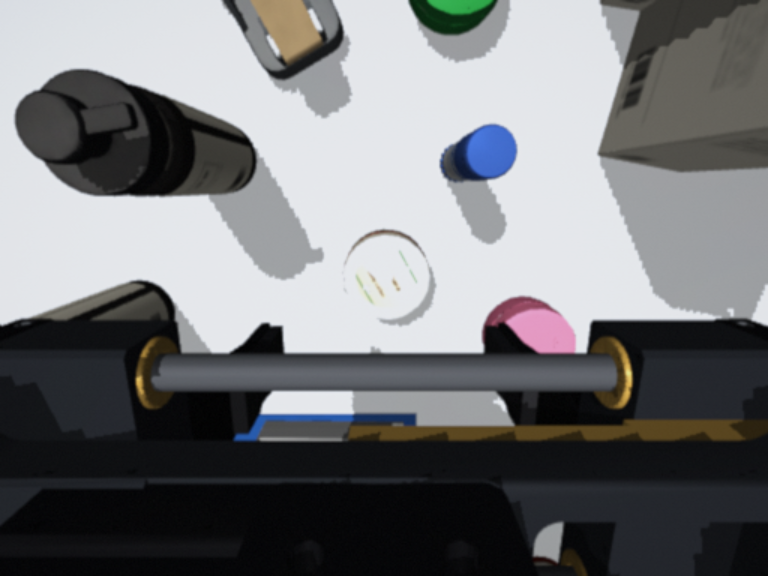

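```bash
python3 - <<'E'
from h import *
w=np.load('w3.npy',allow_pickle=True).item()
P=onz(w,(258.7,185.3),.034); print(P)
go([P[0],P[1],.195],79.2)
E
```

```text
[0.60712594 0.33195739 0.034     ]
t 4.25 now [0.604  0.3285 0.3298] yaw 79.24 q6 0.52 tiltz [-0. -0. -1.] w 0.0869
  d [0.004  0.0024 0.1348] turn 0.0007 rows>= 2.2 q6 pred 0.52
```

Emit:
servo_tool --steps '[0.087, 0.004, 0.002, 0.04, 0, 0.087, 0.004, 0.002, 0.09, 0, 0.087, 0.004, 0.002, 0.12, 0, 0.087, 0.004, 0.002, 0.135, 0, 0.087, 0.004, 0.002, 0.135, 0, 0.05, 0.004, 0.002, 0.135, 0, 0.05, 0.004, 0.002, 0.135, 0, 0.05, 0.004, 0.002, 0.135, 0, 0.05, 0.004, 0.002, 0.135, 0, 0.05, 0.004, 0.002, 0.12, 0, 0.05, 0.004, 0.002, 0.07, 0, 0.05, 0.004, 0.002, 0.035, 0]' --force 20

```text
time: 5.75
position: [0.6067, 0.3329, 0.2973]
tool_rot: [0.77, 0.638, 0.001, 0.0]
ft_force: [0.9, -0.5, -0.0]
grip_width: 0.0623
```

```bash
python3 - <<'E'
from h import *
t=camera('top');s=camera('scene'); crop(t,140,120,280,240,5,"t4.png"); crop(s,130,100,290,250,4,"s4.png")
sc=np.array([.516,.1044]); a=np.radians(-10.8); ex=np.array([np.cos(a),np.sin(a)]); ey=np.array([-ex[1],ex[0]])
for n,x,y in [("L",.002,.0675),("R",.002,-.0675),("M",.018,0)]:
    p=sc+ex*x+ey*y; print(n,np.round(p,4)); go([p[0],p[1],.30],79.2)
E
```

```text
L [0.5306 0.1703]
t 5.85 now [0.608  0.3335 0.3007] yaw 79.35 q6 0.53 tiltz [ 0.01   0.004 -1.   ] w 0.0622
  d [-0.1746 -0.0459 -0.0007] turn 0.0026 rows>= 2.9 q6 pred 0.53
R [0.5053 0.0377]
t 5.85 now [0.608  0.3335 0.3007] yaw 79.35 q6 0.53 tiltz [ 0.01   0.004 -1.   ] w 0.0622
  d [-0.3096 -0.0462 -0.0015] turn 0.0026 rows>= 5.0 q6 pred 0.53
M [0.5337 0.101 ]
t 5.85 now [0.608  0.3335 0.3007] yaw 79.35 q6 0.53 tiltz [ 0.01   0.004 -1.   ] w 0.0622
  d [-0.2422 -0.0301 -0.0009] turn 0.0026 rows>= 3.9 q6 pred 0.53
```

View pics/s4.png

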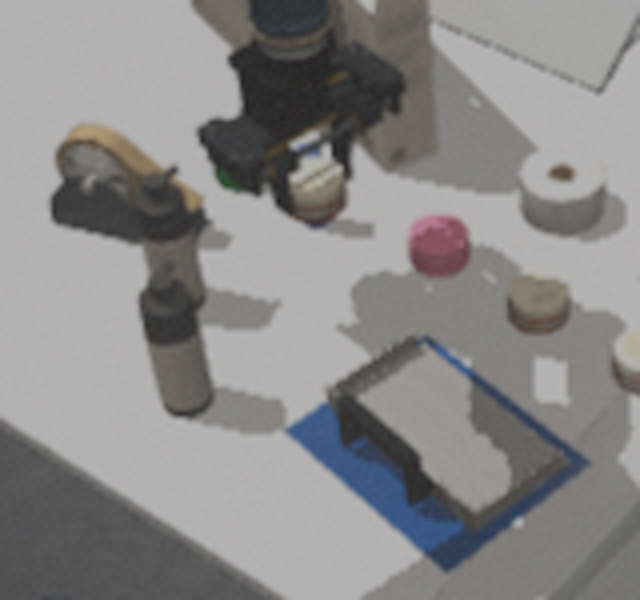

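Emit:
servo_tool --steps '[0.05, -0.04, -0.01, 0, 0, 0.05, -0.08, -0.02, 0, 0, 0.05, -0.125, -0.032, 0, 0, 0.05, -0.16, -0.042, 0, 0, 0.05, -0.174, -0.046, 0, 0, 0.05, -0.174, -0.046, 0, 0, 0.05, -0.174, -0.046, 0, 0]'

```text
time: 6.72
position: [0.5298, 0.1711, 0.2948]
tool_rot: [0.77, 0.639, 0.001, 0.0]
ft_force: [0.4, 0.6, -0.0]
grip_width: 0.0623
```

```bash
python3 - <<'E'
from h import *
go([.5306,.1703,.202],79.2)
E
```

```text
t 6.72 now [0.5298 0.1711 0.2948] yaw 79.37 q6 0.3 tiltz [ 0.002  0.001 -1.   ] w 0.0623
  d [-0.0007  0.0008  0.0928] turn 0.003 rows>= 1.5 q6 pred 0.3
```

Emit:
servo_tool --steps '[0.05, -0.001, 0.001, 0.03, 0.003, 0.05, -0.001, 0.001, 0.06, 0.003, 0.05, -0.001, 0.001, 0.08, 0.003, 0.05, -0.001, 0.001, 0.09, 0.003, 0.05, -0.001, 0.001, 0.094, 0.003, 0.05, -0.001, 0.001, 0.094, 0.003, 0.072, -0.001, 0.001, 0.094, 0.003, 0.072, -0.001, 0.001, 0.094, 0.003, 0.072, -0.001, 0.001, 0.094, 0.003, 0.072, -0.001, 0.001, 0.06, 0.003, 0.072, -0.001, 0.001, 0.0, 0.003, 0.087, -0.001, 0.001, -0.035, 0.003]'

```text
time: 8.22
position: [0.5302, 0.1691, 0.3324]
tool_rot: [0.771, 0.637, 0.001, 0.001]
ft_force: [0.3, -0.1, -0.7]
grip_width: 0.0767
```

```bash
python3 - <<'E'
from h import *
w=camera('wrist'); np.save('w4.npy',w,allow_pickle=True); cv2.imwrite('pics/w4.png',cv2.resize(w['pixels'],(768,576)))
go([.687,-.002,.34],79.2)
E
```

```text
t 8.28 now [0.5313 0.1694 0.3363] yaw 79.18 q6 0.3 tiltz [ 0.01   0.001 -1.   ] w 0.0795
  d [-0.1392  0.1851 -0.0023] turn -0.0003 rows>= 3.7 q6 pred 0.3
```

View pics/w4.png

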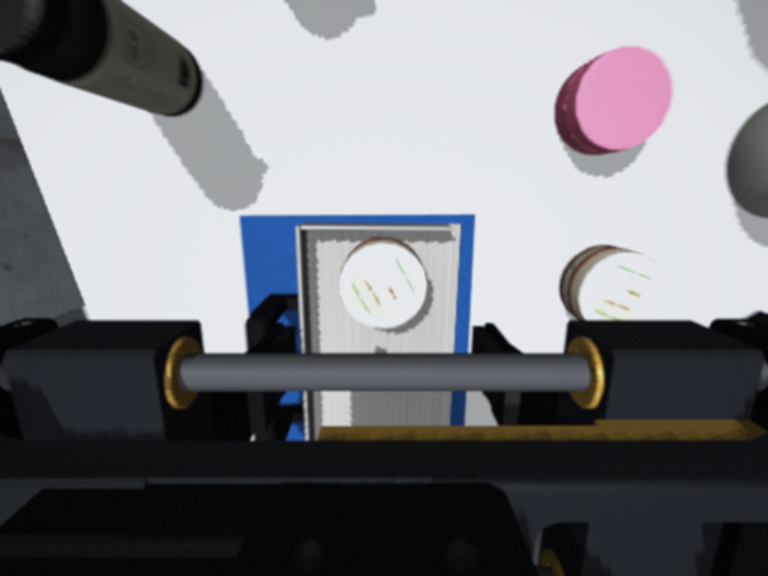

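Emit:
servo_tool --steps '[0.087, -0.139, 0.185, -0.002, 0, 0.087, -0.139, 0.185, -0.002, 0, 0.087, -0.139, 0.185, -0.002, 0, 0.087, -0.139, 0.185, -0.002, 0, 0.087, -0.139, 0.185, -0.002, 0, 0.087, -0.139, 0.185, -0.002, 0]'

```text
time: 9.02
position: [0.6846, -0.0019, 0.331]
tool_rot: [0.771, 0.637, -0.001, -0.001]
ft_force: [-0.2, 1.0, -0.4]
grip_width: 0.087
```

```bash
python3 - <<'E'
from h import *
w=camera('wrist'); np.save('w5.npy',w,allow_pickle=True); cv2.imwrite('pics/w5.png',cv2.resize(w['pixels'],(768,576)))
E
```

```text
(no output)
```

View pics/w5.png

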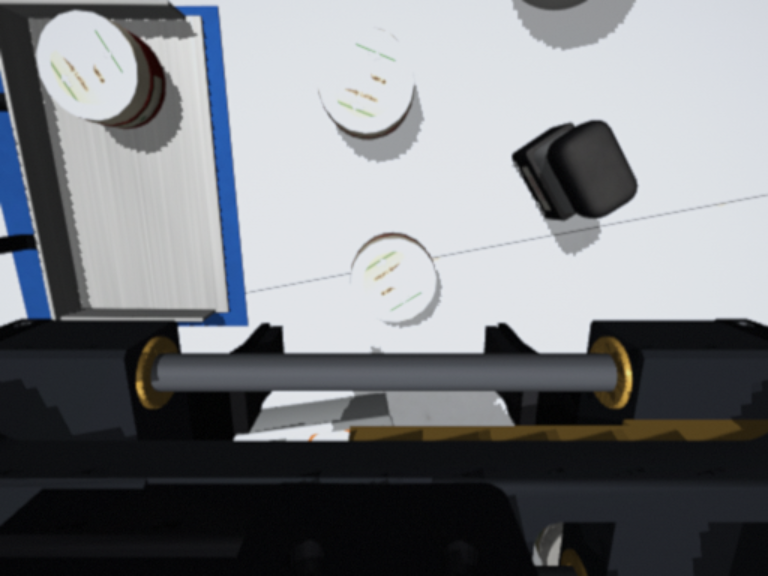

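```bash
python3 - <<'E'
from h import *
w=np.load('w5.npy',allow_pickle=True).item()
P=onz(w,(263,187),.034); print(P, onz(w,(244.3,54),.034), onz(w,(86/1.5,69/1.5),.039))
go([P[0],P[1],.195],79.2)
E
```

```text
[ 0.69100898 -0.00093201  0.034     ] [0.69727576 0.1295657  0.034     ] [0.52883266 0.16788298 0.039     ]
t 9.07 now [ 0.6844 -0.0013  0.3311] yaw 79.21 q6 0.02 tiltz [-0.002  0.001 -1.   ] w 0.0873
  d [0.0015 0.0068 0.1361] turn 0.0001 rows>= 2.2 q6 pred 0.02
```

Emit:
servo_tool --steps '[0.087, 0.002, 0.006, 0.04, 0, 0.087, 0.002, 0.006, 0.09, 0, 0.087, 0.002, 0.006, 0.12, 0, 0.087, 0.002, 0.006, 0.135, 0, 0.087, 0.002, 0.006, 0.135, 0, 0.05, 0.002, 0.006, 0.135, 0, 0.05, 0.002, 0.006, 0.135, 0, 0.05, 0.002, 0.006, 0.135, 0, 0.05, 0.002, 0.006, 0.135, 0, 0.05, 0.002, 0.006, 0.12, 0, 0.05, 0.002, 0.006, 0.07, 0, 0.05, 0.002, 0.006, 0.035, 0]' --force 20

```text
time: 10.58
position: [0.6921, -0.0014, 0.2993]
tool_rot: [0.771, 0.637, 0.001, 0.001]
ft_force: [0.8, 0.4, -0.4]
grip_width: 0.0624
```

```bash
python3 - <<'E'
from h import *
go([.5053,.0377,.30],79.2)
E
```

```text
t 10.57 now [ 0.6921 -0.0014  0.2993] yaw 79.17 q6 0.03 tiltz [ 0.002 -0.    -1.   ] w 0.0624
  d [ 0.0033 -0.1908 -0.0012] turn -0.0006 rows>= 3.1 q6 pred 0.03
```

Emit:
servo_tool --steps '[0.05, 0.001, -0.04, 0, 0, 0.05, 0.002, -0.085, 0, 0, 0.05, 0.003, -0.135, 0, 0, 0.05, 0.003, -0.175, 0, 0, 0.05, 0.003, -0.191, 0, 0, 0.05, 0.003, -0.191, 0, 0, 0.05, 0.003, -0.191, 0, 0]'

```text
time: 11.45
position: [0.506, 0.0372, 0.2974]
tool_rot: [0.771, 0.637, 0.001, 0.001]
ft_force: [-0.3, -0.4, 0.1]
grip_width: 0.0621
```

```bash
python3 - <<'E'
from h import *
go([.5053,.0377,.202],79.2)
E
```

```text
t 11.45 now [0.506  0.0372 0.2974] yaw 79.16 q6 0.04 tiltz [ 0.003 -0.    -1.   ] w 0.0621
  d [ 0.0003 -0.0011  0.0954] turn -0.0007 rows>= 1.5 q6 pred 0.04
```

Emit:
servo_tool --steps '[0.05, 0, -0.001, 0.03, 0, 0.05, 0, -0.001, 0.06, 0, 0.05, 0, -0.001, 0.08, 0, 0.05, 0, -0.001, 0.092, 0, 0.05, 0, -0.001, 0.096, 0, 0.05, 0, -0.001, 0.096, 0, 0.072, 0, -0.001, 0.096, 0, 0.072, 0, -0.001, 0.096, 0, 0.072, 0, -0.001, 0.096, 0, 0.072, 0, -0.001, 0.06, 0, 0.072, 0, -0.001, 0.0, 0, 0.087, 0, -0.001, -0.035, 0]'

```text
time: 12.95
position: [0.5041, 0.0377, 0.3341]
tool_rot: [0.771, 0.637, 0.001, 0.001]
ft_force: [0.3, 0.1, -0.0]
grip_width: 0.0767
```

```bash
python3 - <<'E'
from h import *
go([.695,.129,.34],79.2)
E
```

```text
t 12.95 now [0.5041 0.0377 0.3341] yaw 79.18 q6 0.04 tiltz [ 0.003 -0.    -1.   ] w 0.0767
  d [ 0.1256  0.1704 -0.0054] turn -0.0004 rows>= 3.4 q6 pred 0.04
```

Emit:
servo_tool --steps '[0.087, 0.126, 0.17, -0.003, 0, 0.087, 0.126, 0.17, -0.003, 0, 0.087, 0.126, 0.17, -0.003, 0, 0.087, 0.126, 0.17, -0.003, 0, 0.087, 0.126, 0.17, -0.003, 0, 0.087, 0.126, 0.17, -0.003, 0]'

```text
time: 13.7
position: [0.6933, 0.1292, 0.334]
tool_rot: [0.771, 0.637, -0.001, -0.001]
ft_force: [-0.1, 0.4, -0.4]
grip_width: 0.087
```

```bash
python3 - <<'E'
from h import *
w=camera('wrist'); np.save('w6.npy',w,allow_pickle=True); cv2.imwrite('pics/w6.png',cv2.resize(w['pixels'],(768,576)))
t=camera('top'); np.save('t6.npy',t,allow_pickle=True); crop(t,160,130,280,240,5,"t6.png")
E
```

```text
(no output)
```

View pics/w6.png

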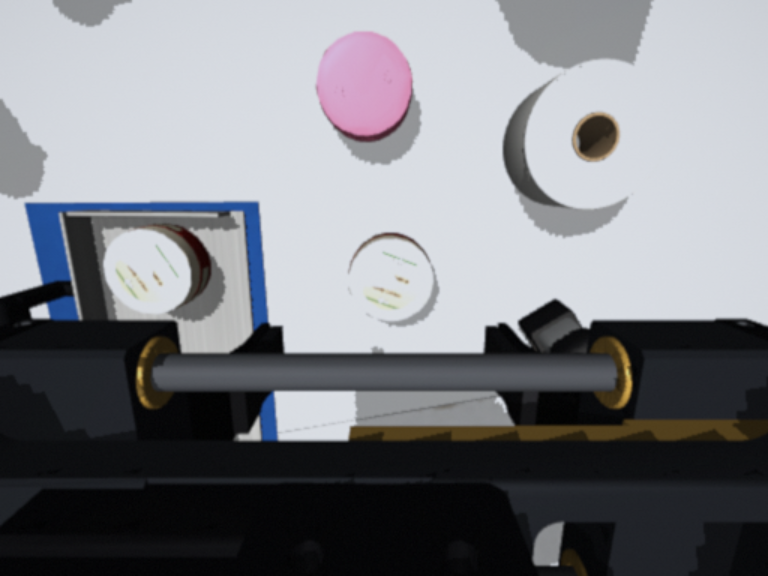

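View pics/t6.png

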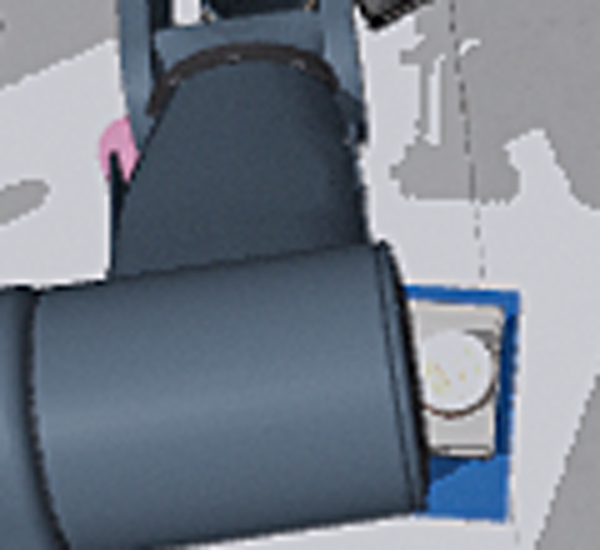

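```bash
python3 - <<'E'
from h import *
w=np.load('w6.npy',allow_pickle=True).item(); t=np.load('t6.npy',allow_pickle=True).item()
P=onz(w,(260.7,186.7),.034); print(P, "C",onz(w,(150/1.5,270/1.5),.039),"B",onz(t,(251.4,204.3),.039))
go([P[0],P[1],.195],79.2)
E
```

```text
[0.69710168 0.12991276 0.034     ] C [0.53229985 0.17018765 0.039     ] B [0.50001442 0.03314088 0.039     ]
t 13.8 now [0.6933 0.1289 0.3345] yaw 79.14 q6 0.22 tiltz [-0.002 -0.    -1.   ] w 0.0871
  d [0.0018 0.0039 0.1395] turn -0.0011 rows>= 2.2 q6 pred 0.22
```

Emit:
servo_tool --steps '[0.087, 0.002, 0.004, 0.04, 0, 0.087, 0.002, 0.004, 0.09, 0, 0.087, 0.002, 0.004, 0.125, 0, 0.087, 0.002, 0.004, 0.139, 0, 0.087, 0.002, 0.004, 0.139, 0, 0.05, 0.002, 0.004, 0.139, 0, 0.05, 0.002, 0.004, 0.139, 0, 0.05, 0.002, 0.004, 0.139, 0, 0.05, 0.002, 0.004, 0.139, 0, 0.05, 0.002, 0.004, 0.12, 0, 0.05, 0.002, 0.004, 0.07, 0, 0.05, 0.002, 0.004, 0.035, 0]' --force 20

```text
time: 15.3
position: [0.6991, 0.1308, 0.3027]
tool_rot: [0.771, 0.637, 0.001, 0.001]
ft_force: [-0.1, 0.0, -1.1]
grip_width: 0.0624
```

```bash
python3 - <<'E'
from h import *
go([.5337,.101,.32],79.2)
E
```

```text
t 15.3 now [0.6991 0.1308 0.3027] yaw 79.17 q6 0.22 tiltz [ 0.003  0.    -1.   ] w 0.0624
  d [-0.0603 -0.1568 -0.0177] turn -0.0005 rows>= 2.7 q6 pred 0.22
```

Emit:
servo_tool --steps '[0.05, -0.015, -0.04, -0.01, 0, 0.05, -0.03, -0.08, -0.017, 0, 0.05, -0.047, -0.122, -0.017, 0, 0.05, -0.06, -0.15, -0.017, 0, 0.05, -0.06, -0.157, -0.017, 0, 0.05, -0.06, -0.157, -0.017, 0, 0.05, -0.06, -0.157, -0.017, 0]'

```text
time: 16.18
position: [0.5347, 0.1014, 0.3172]
tool_rot: [0.771, 0.637, 0.001, 0.001]
ft_force: [0.5, -0.7, -0.0]
grip_width: 0.0621
```

```bash
python3 - <<'E'
from h import *
t=camera('top'); w=camera('wrist'); crop(t,190,160,280,240,7,"t7.png"); cv2.imwrite('pics/w7.png',cv2.resize(w['pixels'],(768,576)))
go([.5337,.1015,.203],79.2)
E
```

```text
t 16.27 now [0.5344 0.1014 0.3168] yaw 79.18 q6 0.17 tiltz [ 0.001  0.    -1.   ] w 0.0624
  d [-0.     -0.0009  0.1138] turn -0.0004 rows>= 1.8 q6 pred 0.17
```

View pics/t7.png

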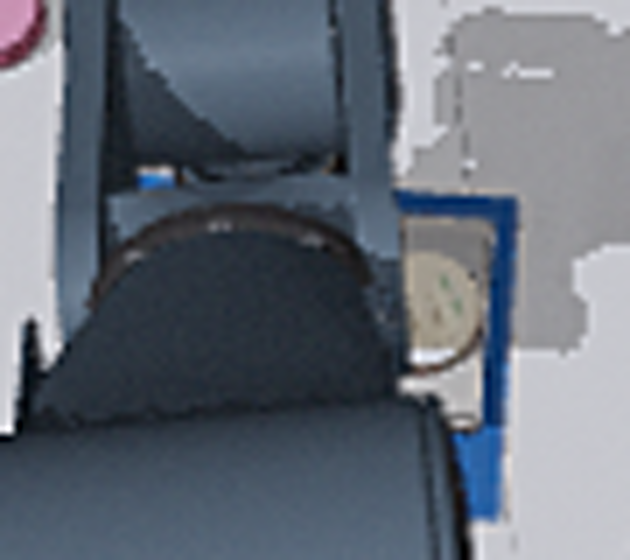

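View pics/w7.png

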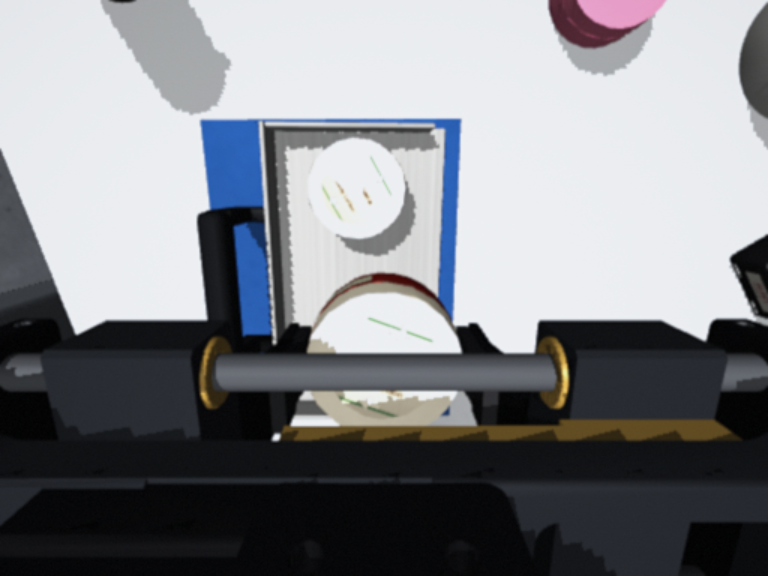

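Emit:
servo_tool --steps '[0.05, 0, -0.001, 0.03, 0, 0.05, 0, -0.001, 0.06, 0, 0.05, 0, -0.001, 0.085, 0, 0.05, 0, -0.001, 0.105, 0, 0.05, 0, -0.001, 0.115, 0, 0.05, 0, -0.001, 0.115, 0, 0.072, 0, -0.001, 0.115, 0, 0.072, 0, -0.001, 0.115, 0, 0.072, 0, -0.001, 0.115, 0, 0.072, 0, -0.001, 0.07, 0, 0.072, 0, -0.001, 0.01, 0, 0.087, 0, -0.001, -0.035, 0]'

```text
time: 17.77
position: [0.5322, 0.1015, 0.3542]
tool_rot: [0.771, 0.637, 0.001, 0.001]
ft_force: [1.0, 0.1, -0.8]
grip_width: 0.0763
```

```bash
python3 - <<'E'
from h import *
w=camera('wrist'); np.save('w8.npy',w,allow_pickle=True); cv2.imwrite('pics/w8.png',cv2.resize(w['pixels'],(768,576)))
go([.4394,.119,.35],79.2)
E
```

```text
t 17.82 now [0.5338 0.1017 0.3596] yaw 79.19 q6 0.17 tiltz [ 0.012 -0.    -1.   ] w 0.0794
  d [-0.0007 -0.0961  0.0084] turn -0.0002 rows>= 1.5 q6 pred 0.17
```

View pics/w8.png

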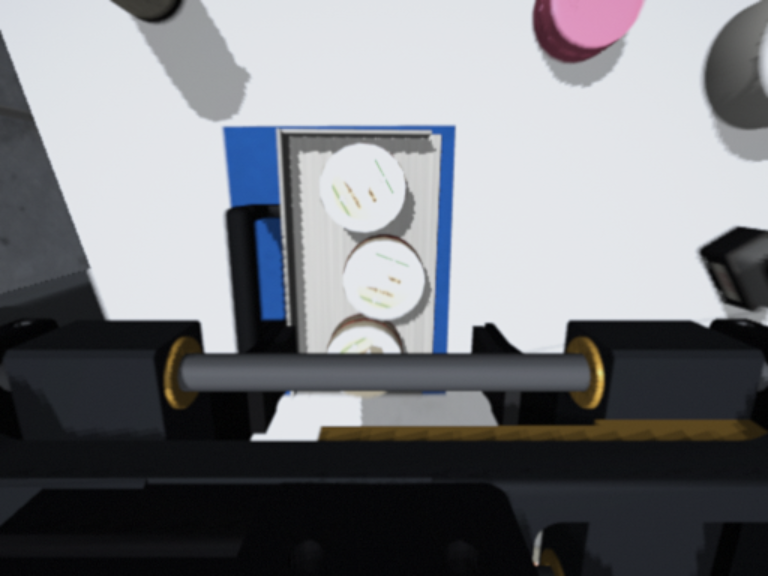

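```bash
python3 - <<'E'
from h import *
o=np.array([.4414,-.1938]); a=np.radians(87.6); ux=np.array([np.cos(a),np.sin(a)]); uy=np.array([-ux[1],ux[0]])
for n,f in [("w1.npy","d1.png"),("top.npy","d2.png")]:
    c=np.load(n,allow_pickle=True).item(); im=cv2.resize(c["pixels"],None,fx=3,fy=3,interpolation=cv2.INTER_CUBIC)
    for z,col,pts in [(.046,(0,0,255),[(-100,118),(100,118),(100,-221),(-100,-221)]),(.003,(0,255,0),[(-97,115),(97,115),(97,-115),(-97,-115)])]:
        q=np.array([proj(c,[*(o+ux*x/1e3+uy*y/1e3),z])*3+1 for x,y in pts]).astype(int); cv2.polylines(im,[q],True,col,1)
    if n[0]=='w': im=im[:700,450:1250]
    else: im=im[430:780,780:1080]
    cv2.imwrite("pics/"+f,cv2.resize(im,None,fx=.8 if n[0]=='w' else 1.7,fy=.8 if n[0]=='w' else 1.7))
E
```

```text
(no output)
```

View pics/d1.png

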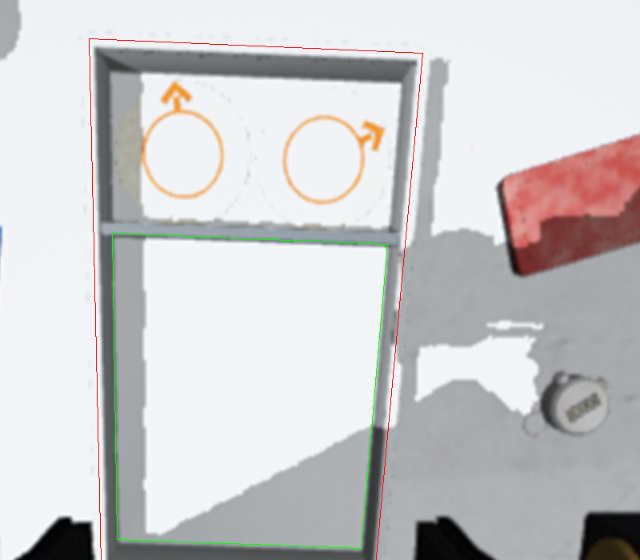

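View pics/d2.png

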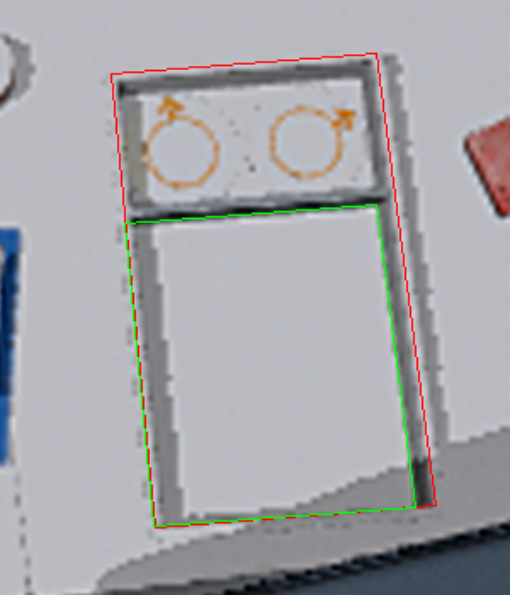

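```bash
python3 - <<'E'
from h import *
w=np.load('w8.npy',allow_pickle=True).item()
for v in (230,300): 
    print(onz(w,(241.5/1.5,v/1.5),.077))
h=np.array([.4394,.119]); a=np.radians(-10.8); ex=np.array([np.cos(a),np.sin(a)])
for v in (230,300): print("along x off",(onz(w,(241.5/1.5,v/1.5),.077)[:2]-h)@ex, "y",(onz(w,(241.5/1.5,v/1.5),.077)[:2]-h)@np.array([-ex[1],ex[0]]))
print("end y",(onz(w,(241.5/1.5,207/1.5),.077)[:2]-h)@np.array([-ex[1],ex[0]]))
go([.4394,.119,.30],79.2)
E
```

```text
[0.45022839 0.15801325 0.077     ]
[0.43740178 0.11310059 0.077     ]
along x off 0.0033262353597129308 y 0.04035125879154025
along x off -0.0008573879997424553 y -0.006169340366906108
end y 0.0547726840728444
t 17.82 now [0.5338 0.1017 0.3596] yaw 79.19 q6 0.17 tiltz [ 0.012 -0.    -1.   ] w 0.0794
  d [-0.0008 -0.0967  0.0584] turn -0.0002 rows>= 1.8 q6 pred 0.17
```

Emit:
servo_tool --steps '[0.045, 0, -0.04, 0.02, 0, 0.045, 0, -0.08, 0.03, 0, 0.045, -0.001, -0.097, 0.05, 0, 0.045, -0.001, -0.097, 0.058, 0, 0.045, -0.001, -0.097, 0.058, 0, 0.045, -0.001, -0.097, 0.058, 0]' --force 60

```text
time: 18.58
position: [0.4382, 0.1185, 0.2942]
tool_rot: [0.771, 0.637, 0.001, 0.001]
ft_force: [0.6, 0.2, -0.5]
grip_width: 0.0457
```

```bash
python3 - <<'E'
from h import *
w=camera('wrist'); cv2.imwrite('pics/w9.png',cv2.resize(w['pixels'],(768,576)))
go([.4394,.119,.230],79.2)
E
```

```text
t 18.62 now [0.438  0.1186 0.2942] yaw 79.15 q6 0.21 tiltz [ 0.002  0.    -1.   ] w 0.0453
  d [0.0007 0.0012 0.0642] turn -0.0009 rows>= 1.0 q6 pred 0.21
```

View pics/w9.png

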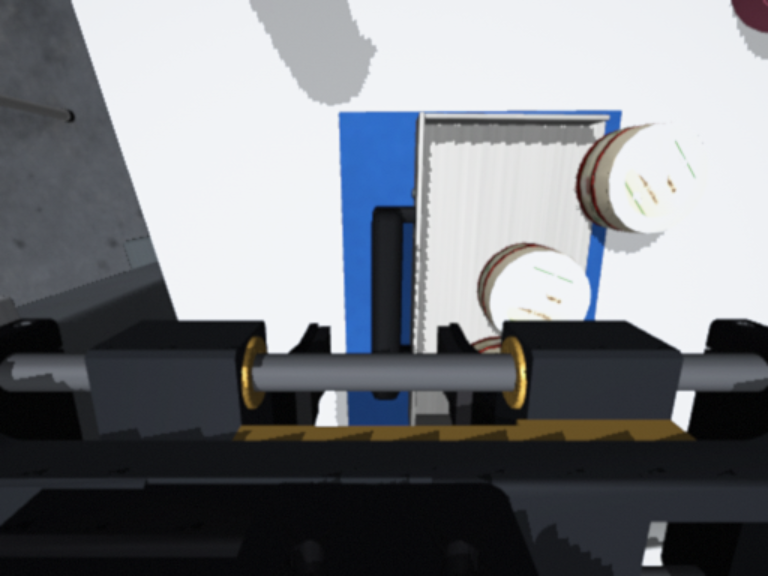

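```bash
python3 - <<'E'
from h import *
w=camera('wrist'); t=camera('top'); np.save('t10.npy',t,allow_pickle=True); crop(t,180,130,290,240,5,"t10.png")
print(onz(w,(655/1.5,179/1.5),.034))
E
```

```text
[0.60578145 0.15860873 0.034     ]
```

View pics/t10.png

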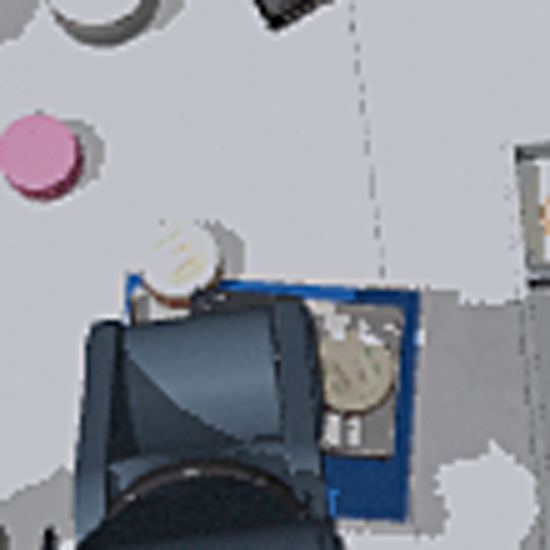

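```bash
python3 - <<'E'
from h import *
go([.603,.160,.33],79.2)
E
```

```text
t 18.73 now [0.4375 0.1186 0.2941] yaw 79.16 q6 0.21 tiltz [ 0.002  0.    -1.   ] w 0.0451
  d [ 0.0718  0.1548 -0.0356] turn -0.0008 rows>= 2.8 q6 pred 0.21
```

Emit:
servo_tool --steps '[0.087, 0.0, 0.04, -0.035, 0, 0.087, 0.03, 0.09, -0.035, 0, 0.087, 0.072, 0.155, -0.035, 0, 0.087, 0.072, 0.155, -0.035, 0, 0.087, 0.072, 0.155, -0.035, 0, 0.087, 0.072, 0.155, -0.035, 0, 0.087, 0.072, 0.155, -0.035, 0]' --force 20

```text
time: 19.6
position: [0.6015, 0.1599, 0.3288]
tool_rot: [0.771, 0.637, -0.001, -0.0]
ft_force: [-0.2, 0.2, 0.0]
grip_width: 0.0868
```

```bash
python3 - <<'E'
from h import *
w=camera('wrist'); np.save('w11.npy',w,allow_pickle=True); cv2.imwrite('pics/w11.png',cv2.resize(w['pixels'],(768,576)))
E
```

```text
(no output)
```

View pics/w11.png

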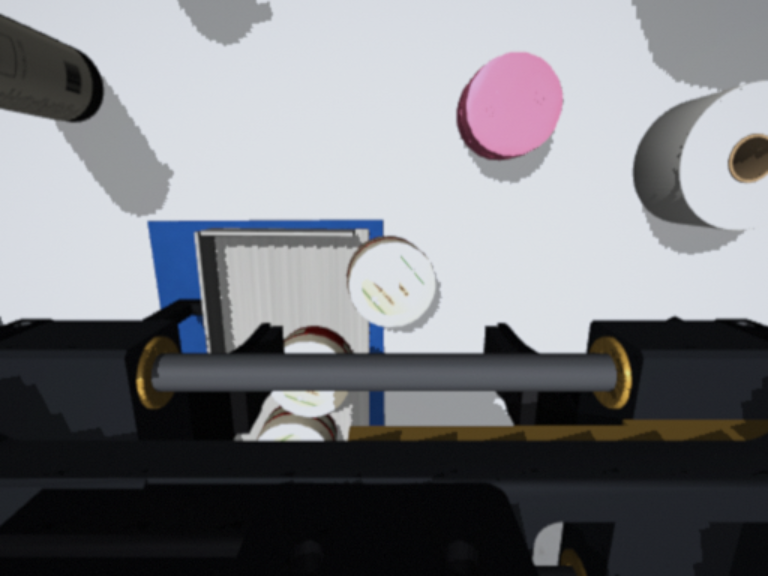

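```bash
python3 - <<'E'
from h import *
w=np.load('w11.npy',allow_pickle=True).item()
P=onz(w,(392/1.5,283/1.5),.036); print(P)
go([P[0],P[1],.199],79.2)
E
```

```text
[0.60618692 0.16014236 0.036     ]
t 19.65 now [0.6017 0.16   0.3289] yaw 79.15 q6 0.27 tiltz [-0.001 -0.    -1.   ] w 0.0866
  d [0.0011 0.0045 0.1299] turn -0.0009 rows>= 2.1 q6 pred 0.27
```

Emit:
servo_tool --steps '[0.087, 0.001, 0.004, 0.04, 0, 0.087, 0.001, 0.004, 0.09, 0, 0.087, 0.001, 0.004, 0.12, 0, 0.087, 0.001, 0.004, 0.129, 0, 0.087, 0.001, 0.004, 0.129, 0, 0.05, 0.001, 0.004, 0.129, 0, 0.05, 0.001, 0.004, 0.129, 0, 0.05, 0.001, 0.004, 0.129, 0, 0.05, 0.001, 0.004, 0.129, 0, 0.05, 0.001, 0.004, 0.11, 0, 0.05, 0.001, 0.004, 0.07, 0, 0.05, 0.001, 0.004, 0.06, 0]' --force 20

```text
time: 21.15
position: [0.6076, 0.1607, 0.2721]
tool_rot: [0.771, 0.637, 0.002, 0.002]
ft_force: [0.6, 0.3, -0.6]
grip_width: 0.0636
```

```bash
python3 - <<'E'
from h import *
w=camera('wrist'); np.save('w12.npy',w,allow_pickle=True); cv2.imwrite('pics/w12.png',cv2.resize(w['pixels'],(768,576)))
go([.5306,.1703,.26],79.2)
E
```

```text
t 21.2 now [0.6074 0.1607 0.2722] yaw 79.18 q6 0.27 tiltz [ 0.006  0.    -1.   ] w 0.0634
  d [-0.005  -0.0773  0.0117] turn -0.0004 rows>= 1.3 q6 pred 0.27
```

View pics/w12.png

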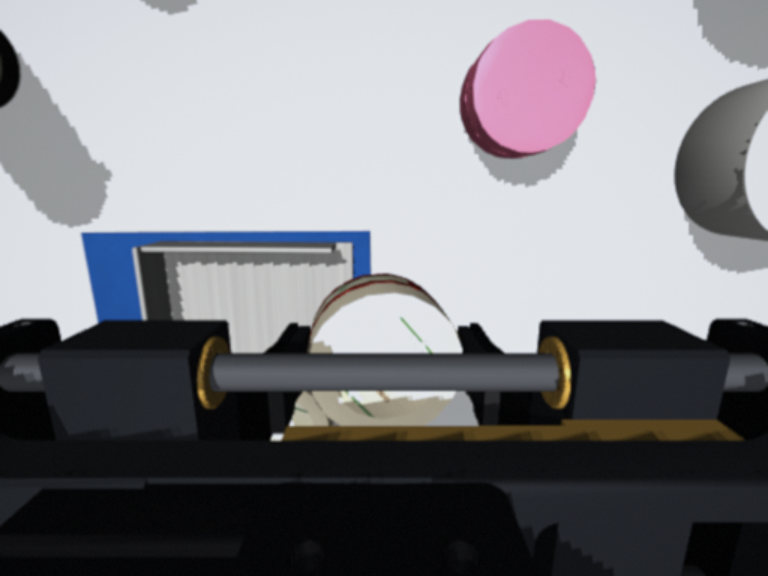

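Emit:
servo_tool --steps '[0.05, -0.002, -0.03, 0, 0, 0.05, -0.005, -0.065, 0, 0, 0.05, -0.005, -0.077, 0, 0, 0.05, -0.005, -0.077, 0.01, 0, 0.05, -0.005, -0.077, 0.04, 0, 0.05, -0.005, -0.077, 0.06, 0, 0.05, -0.005, -0.077, 0.069, 0, 0.05, -0.005, -0.077, 0.069, 0, 0.05, -0.005, -0.077, 0.069, 0]'

```text
time: 22.32
position: [0.5312, 0.17, 0.1994]
tool_rot: [0.771, 0.637, 0.001, 0.0]
ft_force: [-0.5, -0.7, -0.8]
grip_width: 0.0622
```

```bash
python3 - <<'E'
from h import *
go([.5306,.1703,.202],79.2); print(get_obs()["ft_force"])
E
```

```text
t 22.32 now [0.5312 0.17   0.1994] yaw 79.15 q6 0.3 tiltz [ 0.002  0.    -1.   ] w 0.0622
  d [ 0.0002 -0.0006 -0.0026] turn -0.0008 rows>= 0.0 q6 pred 0.3
[-0.45407939 -0.68235611 -0.81456785]
```

Emit:
servo_tool --steps '[0.072, 0, 0, 0, 0, 0.072, 0, 0, 0, 0, 0.072, 0, 0, 0, 0, 0.072, 0, 0, -0.04, 0, 0.072, 0, 0, -0.1, 0, 0.072, 0, 0, -0.155, 0, 0.072, 0, 0, -0.155, 0]'

```text
time: 23.2
position: [0.5314, 0.1704, 0.3596]
tool_rot: [0.771, 0.637, 0.005, 0.003]
ft_force: [-0.2, 0.1, 0.1]
grip_width: 0.0721
```

```bash
python3 - <<'E'
from h import *
w=camera('wrist'); np.save('w13.npy',w,allow_pickle=True); cv2.imwrite('pics/w13.png',cv2.resize(w['pixels'],(768,576)))
go([.4394,.119,.35],79.2)
E
```

```text
t 23.25 now [0.5303 0.1702 0.3571] yaw 79.18 q6 0.3 tiltz [ 0.005  0.001 -1.   ] w 0.0719
  d [-0.0674 -0.0798  0.0065] turn -0.0003 rows>= 1.7 q6 pred 0.3
```

View pics/w13.png

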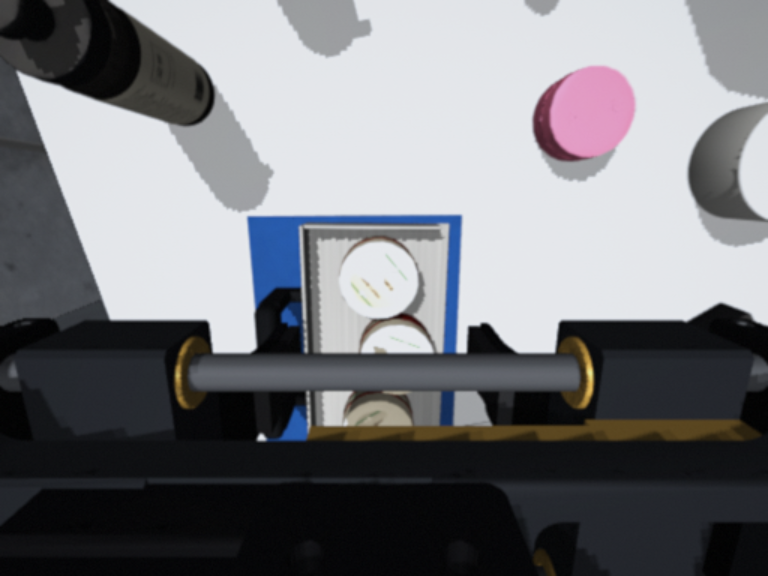

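Emit:
servo_tool --steps '[0.045, -0.03, -0.035, 0.005, 0, 0.045, -0.067, -0.079, 0.02, 0, 0.045, -0.067, -0.079, 0.05, 0, 0.045, -0.067, -0.079, 0.057, 0, 0.045, -0.067, -0.079, 0.057, 0, 0.045, -0.067, -0.079, 0.057, 0]' --force 60

```text
time: 24.0
position: [0.4407, 0.1194, 0.298]
tool_rot: [0.771, 0.637, 0.001, 0.0]
ft_force: [0.1, 0.9, -0.1]
grip_width: 0.0454
```

```bash
python3 - <<'E'
from h import *
w=camera('wrist'); cv2.imwrite('pics/w14.png',cv2.resize(w['pixels'],(768,576)))
go([.4394,.119,.230],79.2)
E
```

```text
t 24.05 now [0.4406 0.1194 0.2982] yaw 79.2 q6 0.21 tiltz [ 0.002  0.    -1.   ] w 0.045
  d [-0.0006 -0.0012  0.0682] turn -0.0 rows>= 1.1 q6 pred 0.21
```

View pics/w14.png

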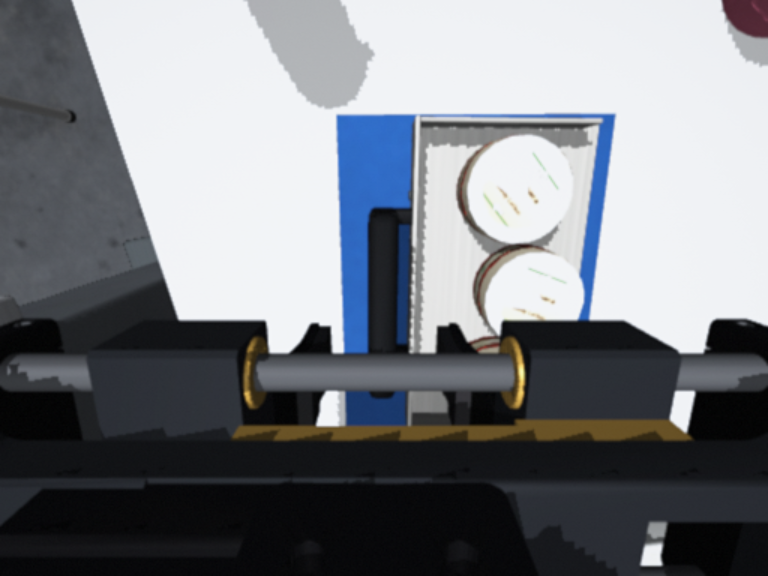

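```bash
python3 - <<'E'
from h import *
w=camera('wrist'); o,q,M,y=pose()
for v in (208,397): 
    P=onz(w,(383/1.5,v/1.5),.077); print(np.round(P,4), np.round(M.T@(P-q),4))
E
```

```text
[0.4504 0.1752 0.077 ] [ 0.0566 -0.0011  0.2213]
[0.4308 0.0735 0.077 ] [-0.0469 -0.0013  0.2213]
```

Emit:
servo_tool --steps '[0.045, 0.005, -0.001, 0.03, 0, 0.045, 0.005, -0.001, 0.055, 0, 0.045, 0.005, -0.001, 0.068, 0, 0.045, 0.005, -0.001, 0.068, 0, 0.045, 0.005, -0.001, 0.068, 0, 0.01, 0.005, -0.001, 0.068, 0, 0.01, 0.005, -0.001, 0.068, 0, 0.01, 0.005, -0.001, 0.068, 0, 0.01, 0.005, -0.001, 0.068, 0, 0.01, 0.005, -0.001, 0.068, 0]' --force 60

```text
time: 25.35
position: [0.4402, 0.1242, 0.23]
tool_rot: [0.771, 0.637, 0.001, 0.0]
ft_force: [0.7, -0.4, 2.3]
grip_width: 0.0154
```

```bash
python3 - <<'E'
from h import *
w=camera('wrist'); cv2.imwrite('pics/w15.png',cv2.resize(w['pixels'],(768,576)))
go([.4394,.119,.330],79.2); print(get_obs()["ft_force"])
E
```

```text
t 25.4 now [0.4402 0.1242 0.23  ] yaw 79.14 q6 0.22 tiltz [ 0.001  0.    -1.   ] w 0.0155
  d [-0.0052  0.0003 -0.1   ] turn -0.001 rows>= 1.6 q6 pred 0.22
[ 1.31595687 -0.15572731  2.67685976]
```

View pics/w15.png

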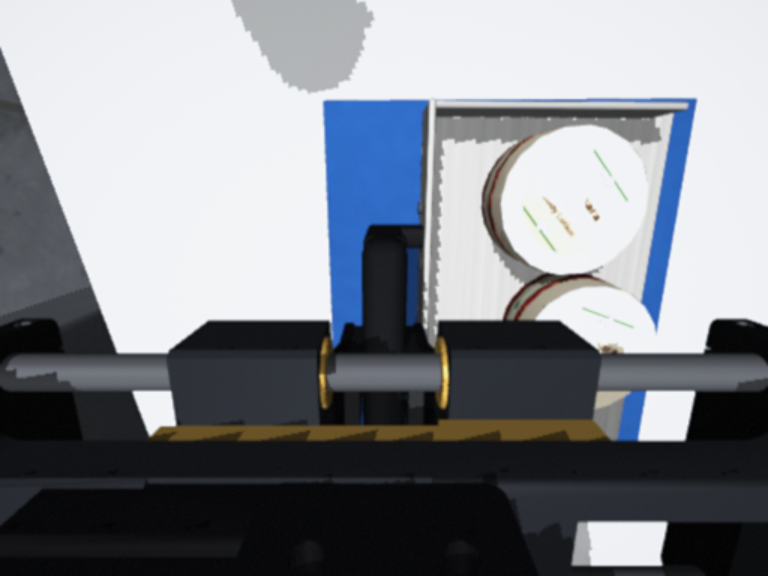

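Emit:
servo_tool --steps '[0.01, 0, 0, -0.005, 0, 0.01, 0, 0, -0.012, 0, 0.01, 0, 0, -0.022, 0, 0.01, 0, 0, -0.034, 0, 0.01, 0, 0, -0.046, 0, 0.01, 0, 0, -0.058, 0, 0.01, 0, 0, -0.068, 0, 0.01, 0, 0, -0.076, 0, 0.01, 0, 0, -0.08, 0]' --force 60

```text
time: 26.52
position: [0.4398, 0.1242, 0.3103]
tool_rot: [0.771, 0.637, 0.0, 0.0]
ft_force: [-0.4, 0.4, -5.1]
grip_width: 0.0154
```

```bash
python3 - <<'E'
from h import *
w=camera('wrist'); cv2.imwrite('pics/w16.png',cv2.resize(w['pixels'],(768,576)))
s=camera('scene'); crop(s,170,140,330,260,4.5,"s16.png")
go([.4477,-.0444,.340],-2.4); o=get_obs(); print(o["ft_force"],o["moment"])
E
```

```text
t 26.62 now [0.4399 0.1242 0.3101] yaw 79.17 q6 0.22 tiltz [ 0.001  0.    -1.   ] w 0.0152
  d [-0.1641  0.0394 -0.0299] turn 1.4237 rows>= 7.6 q6 pred 0.22
[-0.25618253  0.08951005 -5.38111434] [0.03102242 0.19989532 0.01177045]
```

View pics/w16.png

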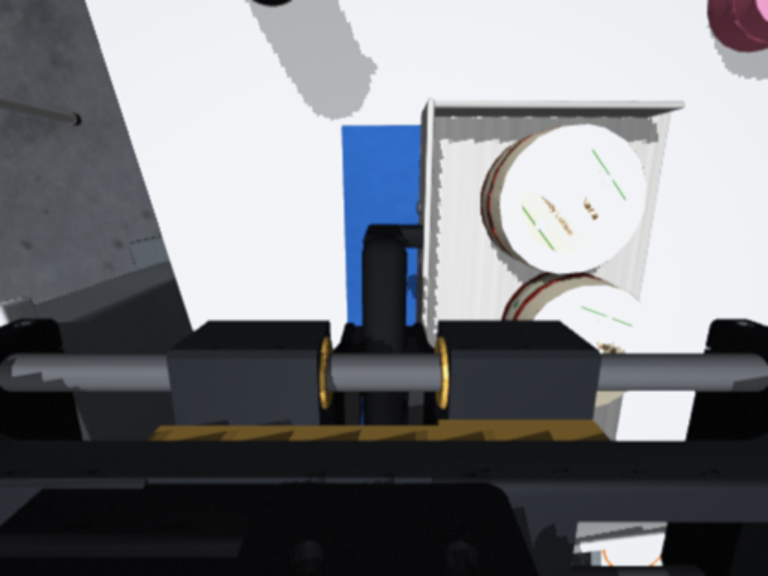

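View pics/s16.png

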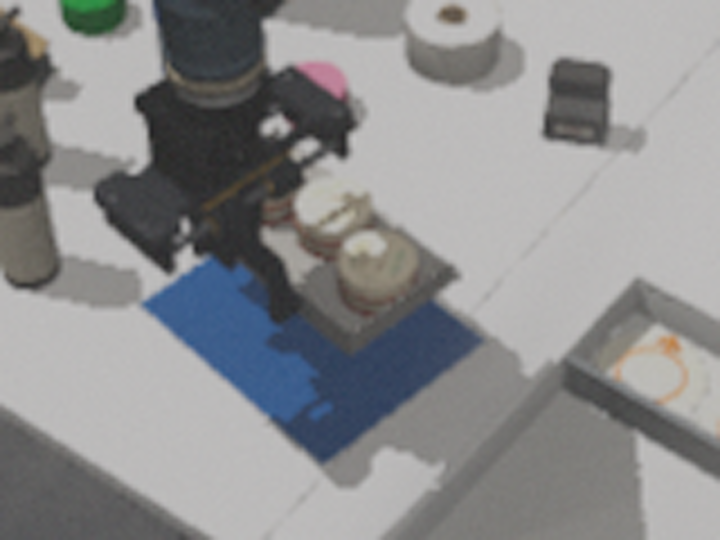

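Emit:
servo_tool --steps '[0.01, -0.006, 0.001, -0.003, 0.02, 0.01, -0.018, 0.004, -0.008, 0.07, 0.01, -0.034, 0.008, -0.014, 0.13, 0.01, -0.05, 0.012, -0.02, 0.2, 0.01, -0.067, 0.016, -0.025, 0.27, 0.01, -0.084, 0.02, -0.028, 0.34, 0.01, -0.1, 0.024, -0.03, 0.41, 0.01, -0.117, 0.028, -0.03, 0.48, 0.01, -0.134, 0.032, -0.03, 0.55, 0.01, -0.149, 0.036, -0.03, 0.61, 0.01, -0.16, 0.038, -0.03, 0.66, 0.01, -0.164, 0.039, -0.03, 0.68]' --force 60

```text
time: 28.12
position: [0.4473, -0.0449, 0.3397]
tool_rot: [0.94, 0.343, 0.0, -0.0]
ft_force: [0.6, -0.5, -5.0]
grip_width: 0.0153
```

Emit:
servo_tool --steps '[0.01, 0, 0, 0, 0.02, 0.01, 0, 0, 0, 0.07, 0.01, 0, 0, 0, 0.13, 0.01, 0, 0, 0, 0.2, 0.01, 0, 0, 0, 0.28, 0.01, 0, 0, 0, 0.36, 0.01, 0, 0, 0, 0.44, 0.01, 0, 0, 0, 0.52, 0.01, 0, 0, 0, 0.6, 0.01, 0, 0, 0, 0.67, 0.01, 0, 0, 0, 0.72, 0.01, 0, 0, 0, 0.743]' --force 60

```text
time: 29.62
position: [0.4473, -0.0436, 0.3398]
tool_rot: [1.0, -0.021, 0.0, -0.0]
ft_force: [-0.4, -0.4, -5.8]
grip_width: 0.0156
```

```bash
python3 - <<'E'
from h import *
w=camera('wrist'); cv2.imwrite('pics/w17.png',cv2.resize(w['pixels'],(768,576)))
s=camera('scene'); crop(s,200,160,390,310,4,"s17.png")
t=camera('top'); crop(t,220,130,370,250,5,"t17.png")
go([.4477,-.0444,.327],-2.4); o=get_obs(); print(o["ft_force"],o["moment"],o["q"])
E
```

```text
t 29.77 now [ 0.4473 -0.0439  0.3398] yaw -2.31 q6 1.26 tiltz [ 0.  0. -1.] w 0.0152
  d [0.0004 0.0005 0.0128] turn 0.0015 rows>= 0.2 q6 pred 1.26
[-0.38404437 -0.12620793 -3.64686468] [ 0.31053297 -0.02538081 -0.01623648] [-3.47363266e-01  4.01648125e-01  1.92819544e+00  2.00231205e-04
  8.11544430e-01  1.26368609e+00]
```

View pics/s17.png

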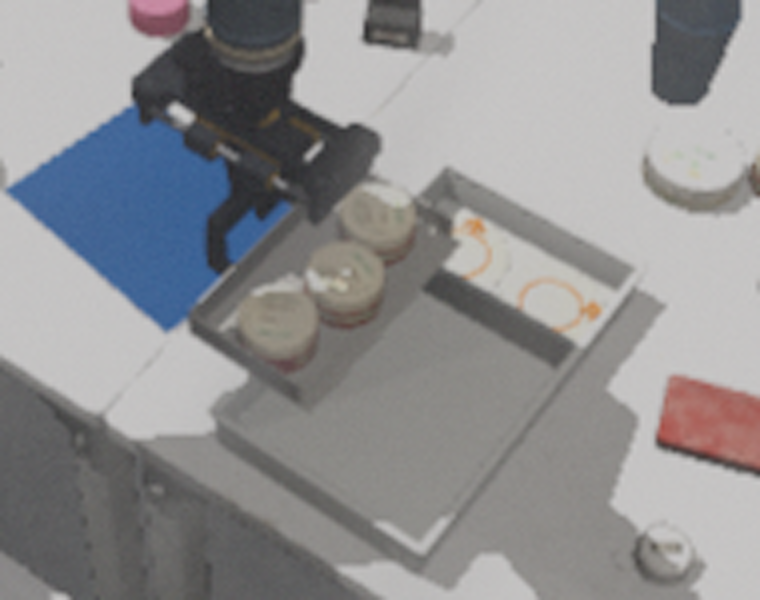

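View pics/t17.png

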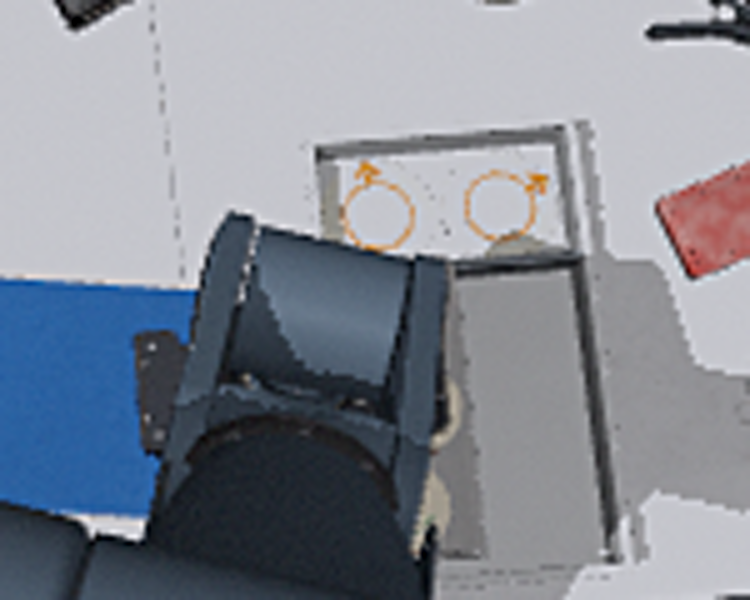

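View pics/w17.png

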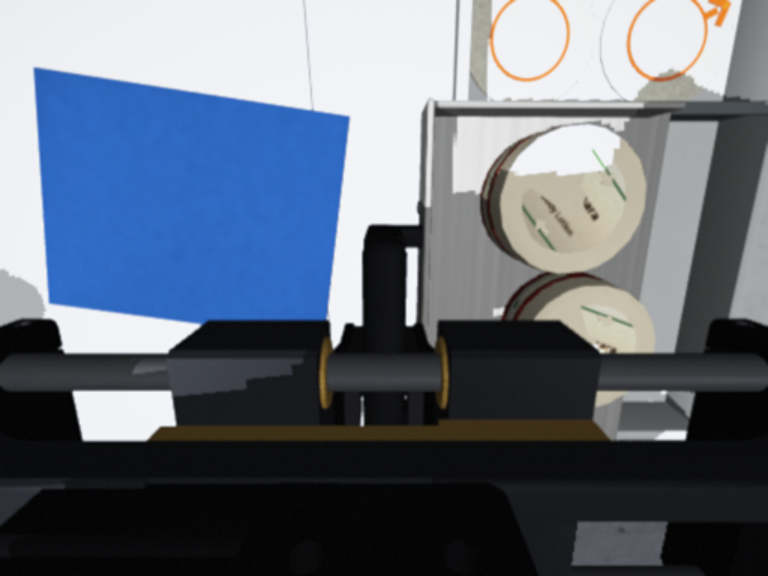

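Emit:
servo_tool --steps '[0.01, 0, 0, 0.005, 0, 0.01, 0, 0, 0.01, 0, 0.01, 0, 0, 0.013, 0, 0.016, 0, 0, 0.013, 0, 0.017, 0, 0, 0.013, 0, 0.018, 0, 0, 0.013, 0, 0.018, 0, 0, 0.013, 0]' --force 60

```text
time: 30.65
position: [0.4473, -0.0442, 0.3269]
tool_rot: [1.0, -0.021, 0.0, 0.0]
ft_force: [0.3, -0.0, -4.8]
grip_width: 0.0183
```

```bash
python3 - <<'E'
from h import *
w=camera('wrist'); s=camera('scene'); crop(s,200,160,390,310,4,"s18.png")
cv2.imwrite('pics/w18.png',cv2.resize(w['pixels'],(768,576)))
o=get_obs(); print(o["ft_force"],o["moment"],o["grip_width"],o["position"])
E
```

```text
[ 0.25833717 -0.26242819 -5.48046713] [ 0.27483031 -0.03713298 -0.02495199] 0.018068034581394686 [ 0.44732478 -0.04418122  0.32684638]
```

View pics/s18.png

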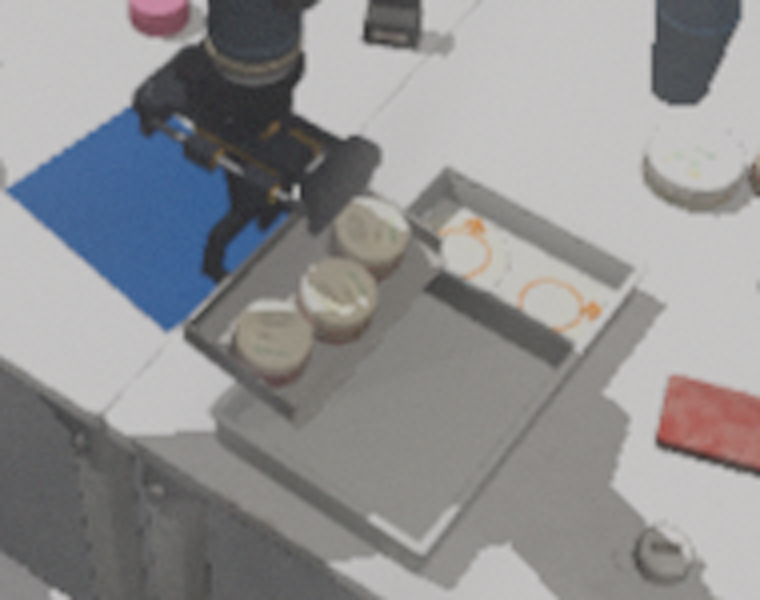

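Emit:
servo_tool --steps '[0.019, 0, 0, 0, 0, 0.02, 0, 0, 0, 0, 0.0205, 0, 0, 0, 0, 0.021, 0, 0, 0, 0, 0.0215, 0, 0, 0, 0, 0.0215, 0, 0, 0, 0]' --force 60

```text
time: 31.5
position: [0.4473, -0.0442, 0.3267]
tool_rot: [1.0, -0.021, -0.0, 0.0]
ft_force: [-0.2, 0.2, -4.8]
grip_width: 0.0215
```

```bash
python3 - <<'E'
from h import *
s=camera('scene'); crop(s,200,160,390,310,4,"s19.png")
o=get_obs(); print(o["ft_force"],o["moment"],o["grip_width"],o["position"])
E
```

```text
[ 0.57964014 -0.05773676 -5.44775501] [ 0.242696    0.03275199 -0.01375633] 0.021649634499389704 [ 0.44729789 -0.04417158  0.3267373 ]
```

View pics/s19.png

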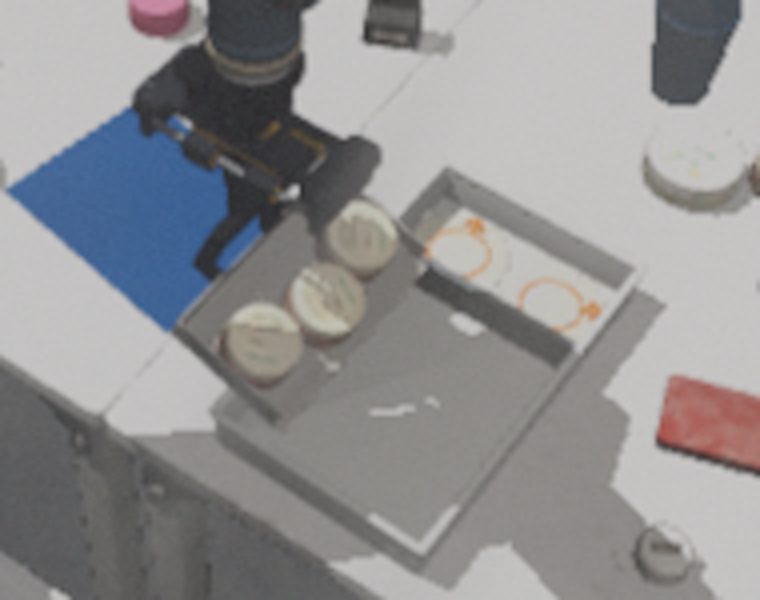

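```bash
python3 - <<'E'
from h import *
w=camera('wrist'); cv2.imwrite('pics/w19.png',cv2.resize(w['pixels'],(768,576)))
t=camera('top'); crop(t,250,160,370,260,6,"t19.png")
E
```

```text
(no output)
```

View pics/w19.png

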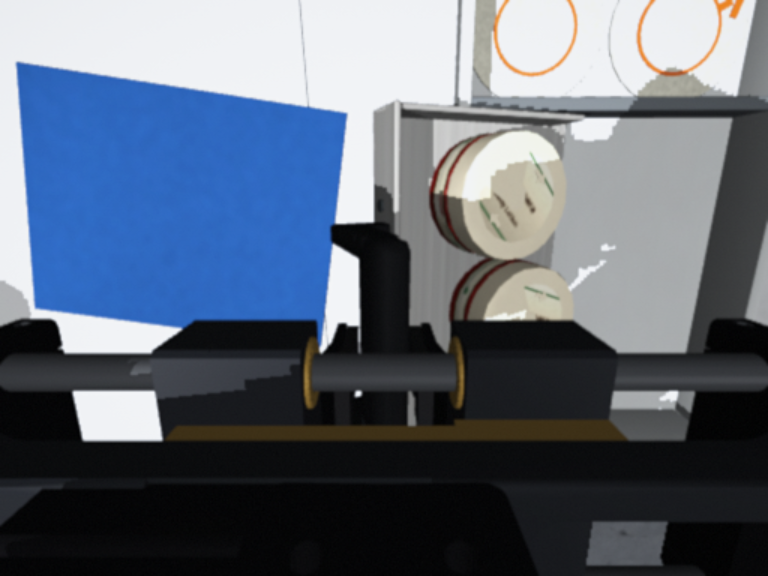

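View pics/t19.png

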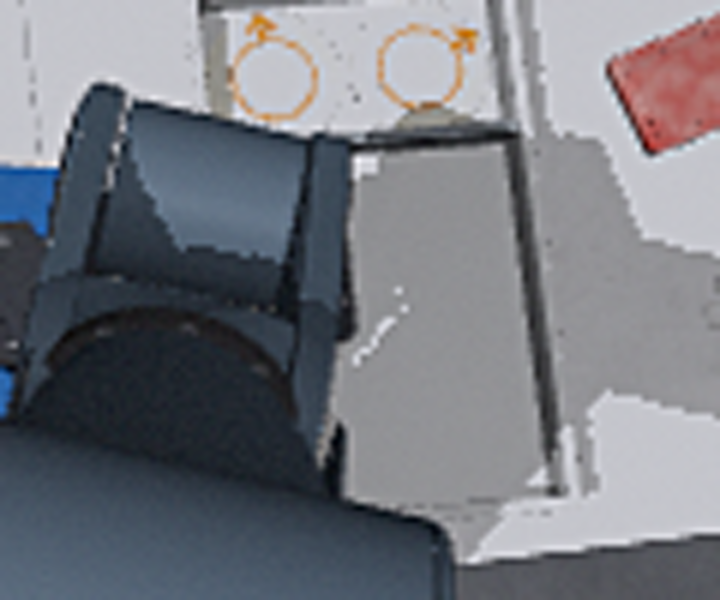

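Emit:
servo_tool --steps '[0.022, -0.001, 0, 0, 0, 0.0223, -0.002, 0, 0, 0, 0.0226, -0.003, 0, 0, 0, 0.023, -0.003, 0, 0, 0, 0.0233, -0.003, 0, 0, 0, 0.0236, -0.003, 0, 0, 0, 0.024, -0.003, 0, 0, 0, 0.024, -0.003, 0, 0, 0]' --force 60

```text
time: 32.65
position: [0.4445, -0.0441, 0.327]
tool_rot: [1.0, -0.021, 0.0, 0.0]
ft_force: [0.4, 0.3, -2.1]
grip_width: 0.0243
```

```bash
python3 - <<'E'
from h import *
s=camera('scene'); crop(s,200,160,390,310,4,"s20.png")
o=get_obs(); print(o["ft_force"],o["moment"],o["grip_width"],o["position"])
E
```

```text
[ 0.34029931  0.82780754 -2.88820392] [ 0.06857343  0.0037993  -0.0060559 ] 0.023997136934301864 [ 0.44446214 -0.0441288   0.32693876]
```

View pics/s20.png

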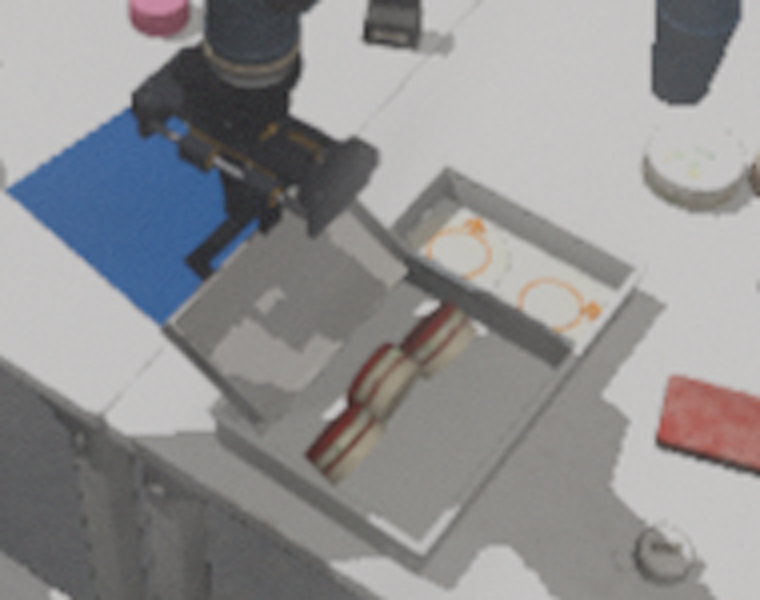

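Emit:
servo_tool --steps '[0.024, 0, 0, 0, 0, 0.024, 0, 0, -0.005, 0, 0.024, 0, 0, -0.015, 0, 0.024, 0, 0, -0.03, 0, 0.024, 0, 0, -0.045, 0, 0.024, 0, 0, -0.06, 0, 0.024, 0, 0, -0.075, 0, 0.024, 0, 0, -0.09, 0, 0.024, 0, 0, -0.1, 0, 0.024, 0, 0, -0.1, 0]' --force 60

```text
time: 33.95
position: [0.4444, -0.044, 0.4277]
tool_rot: [1.0, -0.021, 0.001, 0.0]
ft_force: [-0.5, -0.2, -3.2]
grip_width: 0.0241
```

```bash
python3 - <<'E'
from h import *
s=camera('scene'); crop(s,200,140,390,310,3.5,"s21.png")
o=get_obs(); print(o["ft_force"],o["moment"],o["grip_width"],o["position"])
E
```

```text
[-0.2300888  -1.37263782 -3.2307881 ] [ 0.08680474 -0.00600081 -0.01747409] 0.02391857986875757 [ 0.44419616 -0.0440078   0.42704083]
```

View pics/s21.png

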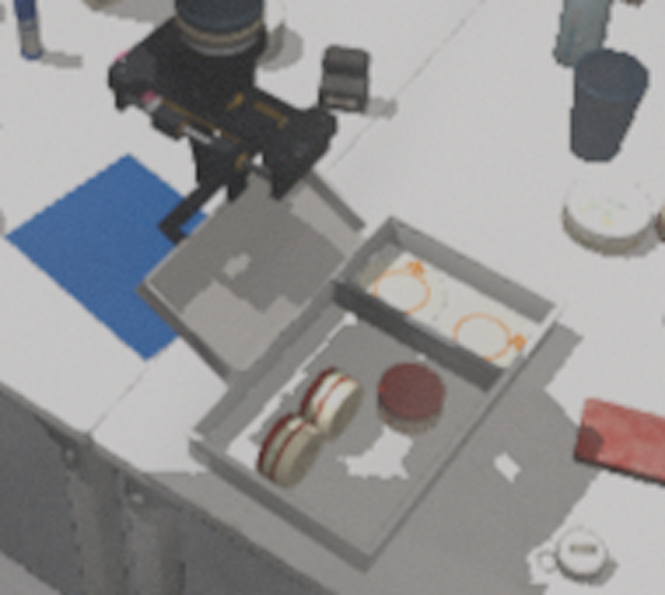

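```bash
python3 - <<'E'
from h import *
go([.473,.1105,.400],79.4)
E
```

```text
t 34.0 now [ 0.4442 -0.044   0.427 ] yaw -2.36 q6 1.26 tiltz [ 0.001 -0.    -1.   ] w 0.0239
  d [ 0.0224 -0.1556  0.027 ] turn -1.427 rows>= 7.6 q6 pred 1.26
```

Emit:
servo_tool --steps '[0.024, 0, -0.005, 0, -0.02, 0.024, 0.002, -0.02, 0, -0.1, 0.024, 0.005, -0.04, 0, -0.2, 0.024, 0.008, -0.06, 0, -0.32, 0.024, 0.012, -0.08, 0, -0.45, 0.024, 0.015, -0.1, 0.005, -0.58, 0.024, 0.018, -0.12, 0.01, -0.71, 0.024, 0.02, -0.135, 0.015, -0.84, 0.024, 0.022, -0.145, 0.02, -0.97, 0.024, 0.022, -0.152, 0.025, -1.1, 0.024, 0.022, -0.156, 0.027, -1.23, 0.024, 0.022, -0.156, 0.027, -1.34]' --force 60

```text
time: 35.5
position: [0.4727, 0.1115, 0.3993]
tool_rot: [0.795, 0.607, -0.0, -0.0]
ft_force: [-0.7, -0.4, 0.0]
grip_width: 0.0241
```

```bash
python3 - <<'E'
from h import *
go([.473,.1105,.350],79.4)
s=camera('scene'); crop(s,130,120,320,290,3.5,"s22.png")
E
```

```text
t 35.5 now [0.4727 0.1115 0.3993] yaw 74.71 q6 0.27 tiltz [-0.001  0.    -1.   ] w 0.0241
  d [-0.0009  0.0006  0.0493] turn -0.0818 rows>= 0.8 q6 pred 0.27
```

View pics/s22.png

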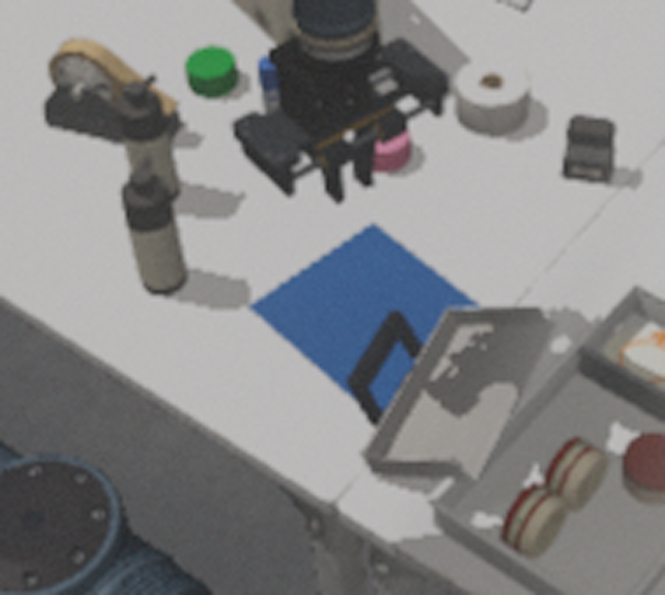

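```bash
python3 - <<'E'
from h import *
s=camera('scene'); crop(s,200,170,330,280,6,"s23.png")
t=camera('top'); crop(t,190,150,350,260,5,"t23.png"); 
w=camera('wrist'); cv2.imwrite('pics/w23.png',cv2.resize(w['pixels'],(768,576)))
np.save('s23.npy',s,allow_pickle=True);np.save('t23.npy',t,allow_pickle=True);np.save('w23.npy',w,allow_pickle=True)
E
```

```text
(no output)
```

View pics/s23.png

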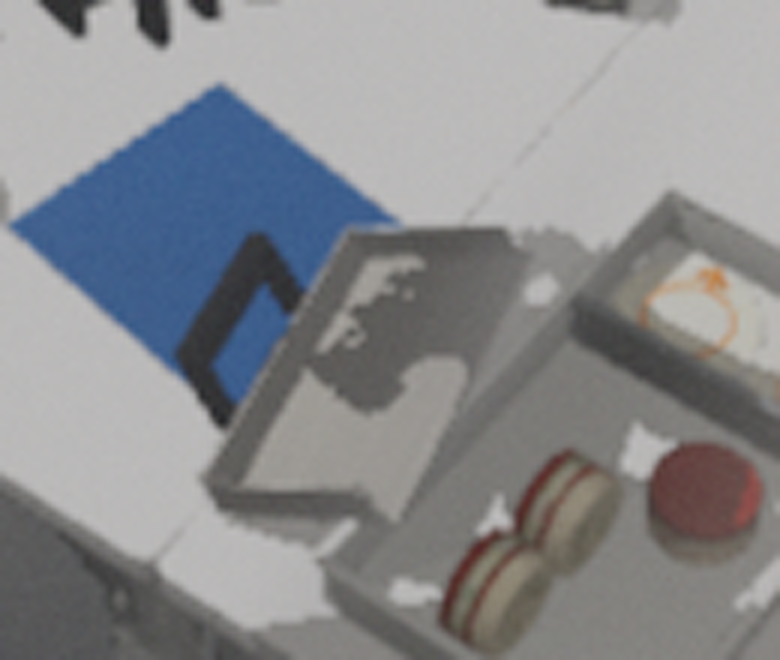

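View pics/t23.png

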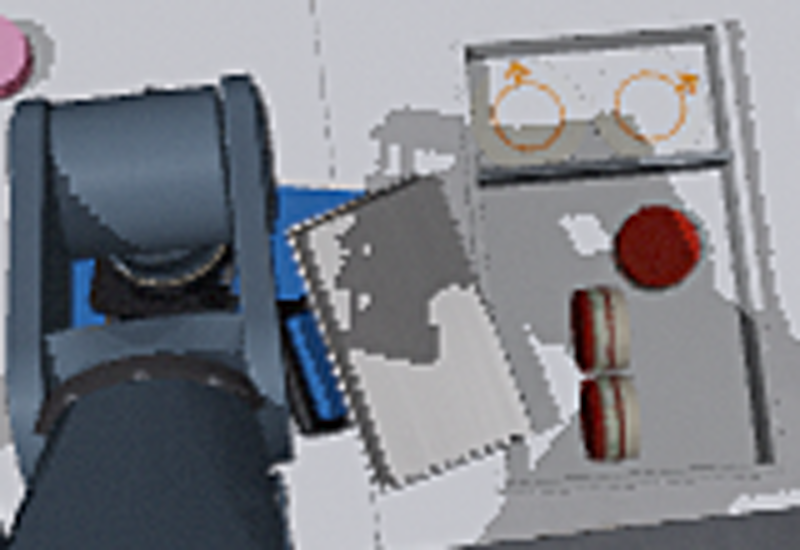

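View pics/w23.png

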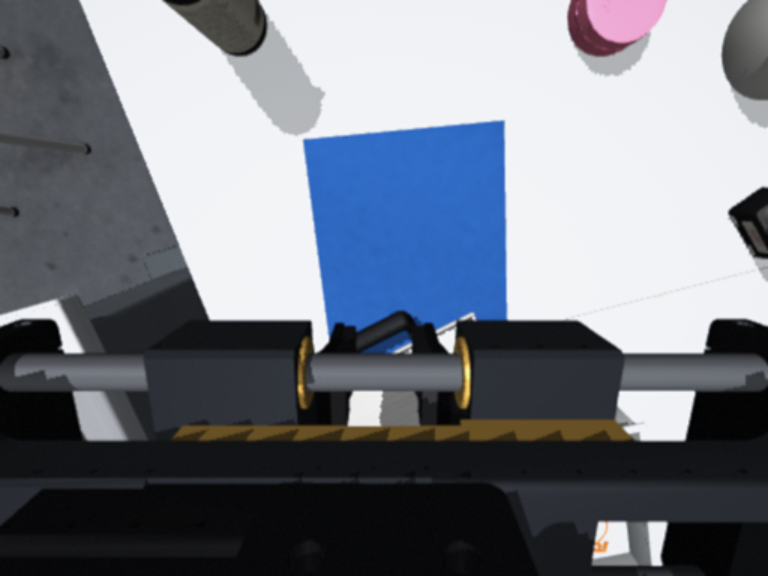

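```bash
python3 - <<'E'
from h import *
s=np.load('s23.npy',allow_pickle=True).item();t=np.load('t23.npy',allow_pickle=True).item()
S=lambda u,v:(200+u/6,170+v/6); T=lambda u,v:(190+u/5,150+v/5)
for n,a,b in [("backL",S(345,232),T(293,233)),("backR",S(212,483),T(385,487)),("lipL",S(512,233),T(436,178)),("lipR",S(400,520),T(525,438)),("barR",S(190,357),T(305,425))]:
    p,e=tri([s,t],[a,b]); print(n,np.round(p,4),np.round(e,4))
crop(s,220,190,300,270,9,"s24.png")
E
```

```text
backL [0.532  0.0401 0.0318] [0.0001 0.0001]
backR [ 0.3368 -0.0068  0.0336] [0.0025 0.0025]
lipL [ 0.5493 -0.0676  0.0869] [0. 0.]
lipR [ 0.3612 -0.1133  0.0574] [0.006 0.006]
barR [0.3866 0.0464 0.0557] [0.0023 0.0023]
```

View pics/s24.png

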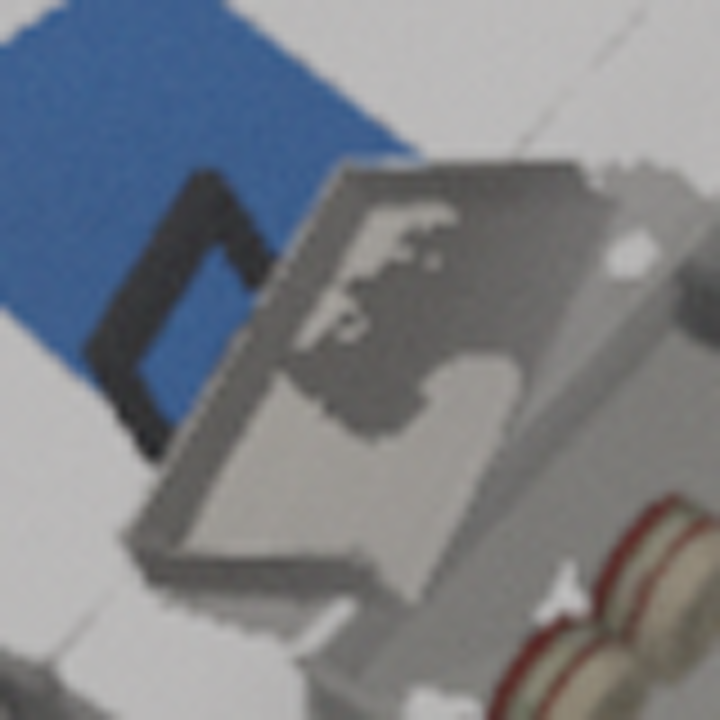

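```bash
python3 - <<'E'
from h import *
go([.4275,.0454,.33],13.5)
E
```

```text
t 35.7 now [0.4728 0.1111 0.3996] yaw 74.34 q6 0.27 tiltz [-0.  0. -1.] w 0.0239
  d [-0.0755 -0.0259  0.0696] turn 1.0618 rows>= 5.7 q6 pred 0.27
```

Emit:
servo_tool --steps '[0.045, -0.02, -0.007, 0.01, 0.15, 0.045, -0.045, -0.015, 0.03, 0.34, 0.045, -0.075, -0.026, 0.05, 0.52, 0.045, -0.075, -0.026, 0.07, 0.7, 0.045, -0.075, -0.026, 0.07, 0.88, 0.045, -0.075, -0.026, 0.07, 1.062, 0.045, -0.075, -0.026, 0.07, 1.062, 0.045, -0.075, -0.026, 0.07, 1.062]'

```text
time: 36.7
position: [0.4276, 0.0456, 0.3298]
tool_rot: [0.993, 0.119, 0.0, 0.0]
ft_force: [0.6, -0.7, 0.3]
grip_width: 0.0451
```

```bash
python3 - <<'E'
from h import *
w=camera('wrist'); cv2.imwrite('pics/w25.png',cv2.resize(w['pixels'],(768,576))); np.save('w25.npy',w,allow_pickle=True)
o,q,M,y=pose(); print(q,np.degrees(y))
E
```

```text
[0.42758037 0.04565796 0.32984161] 13.662083203640654
```

View pics/w25.png

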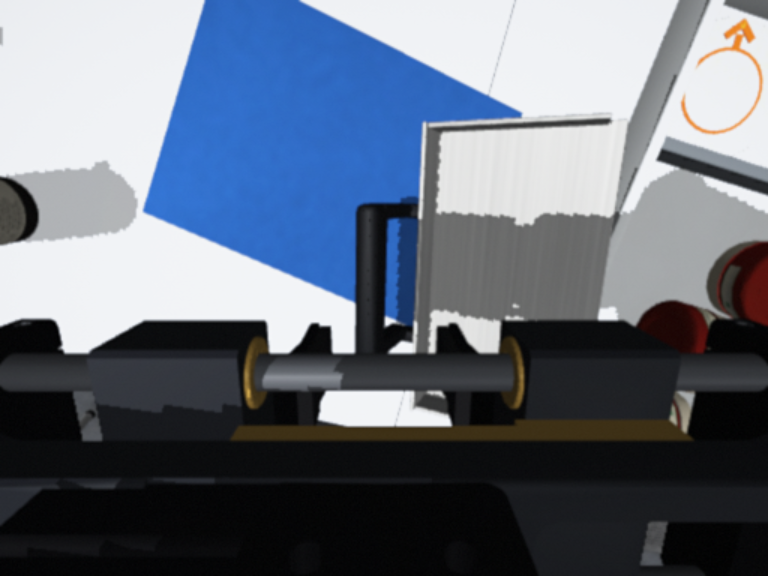

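```bash
python3 - <<'E'
from h import *
w=np.load('w25.npy',allow_pickle=True).item(); o,q,M,y=pose()
for n,uv,z in [("barend",(371,205),.062),("bar mid",(371,300),.062),("backtopL",(426,124),.031),("backtop mid",(421,300),.031),("lipL",(625,120),.075)]:
    P=onz(w,(uv[0]/1.5,uv[1]/1.5),z); print(n,np.round(P,4),"tool",np.round(M.T@(P-q),4))
E
```

```text
barend [0.4796 0.066  0.062 ] tool [ 0.0553 -0.0075  0.2679]
bar mid [0.4212 0.0523 0.062 ] tool [-0.0047 -0.008   0.2678]
backtopL [0.5369 0.0435 0.031 ] tool [0.1056 0.0279 0.2989]
backtop mid [0.4209 0.0159 0.031 ] tool [-0.0136  0.0273  0.2988]
lipL [ 0.5573 -0.059   0.075 ] tool [0.1013 0.1324 0.2549]
```

Emit:
servo_tool --steps '[0.037, 0.003, -0.008, 0.03, 0, 0.037, 0.003, -0.008, 0.07, 0, 0.037, 0.003, -0.008, 0.095, 0, 0.037, 0.003, -0.008, 0.108, 0, 0.037, 0.003, -0.008, 0.108, 0, 0.037, 0.003, -0.008, 0.108, 0, 0.025, 0.003, -0.008, 0.108, 0, 0.02, 0.003, -0.008, 0.108, 0, 0.01, 0.003, -0.008, 0.108, 0, 0.01, 0.003, -0.008, 0.108, 0, 0.01, 0.003, -0.008, 0.108, 0]' --force 60

```text
time: 38.12
position: [0.4288, 0.0541, 0.2225]
tool_rot: [0.993, 0.118, 0.001, 0.0]
ft_force: [-0.6, 0.1, 7.2]
grip_width: 0.0207
```

```bash
python3 - <<'E'
from h import *
w=camera('wrist'); cv2.imwrite('pics/w26.png',cv2.resize(w['pixels'],(768,576)))
s=camera('scene'); crop(s,190,160,330,280,5,"s26.png")
o=get_obs(); print(o["ft_force"],o["moment"],o["grip_width"],o["position"])
E
```

```text
[-0.04296391 -0.04714208  6.61416281] [-0.53329258  0.01354202 -0.15523961] 0.020579182564359918 [0.42876956 0.05408604 0.22249751]
```

View pics/w26.png

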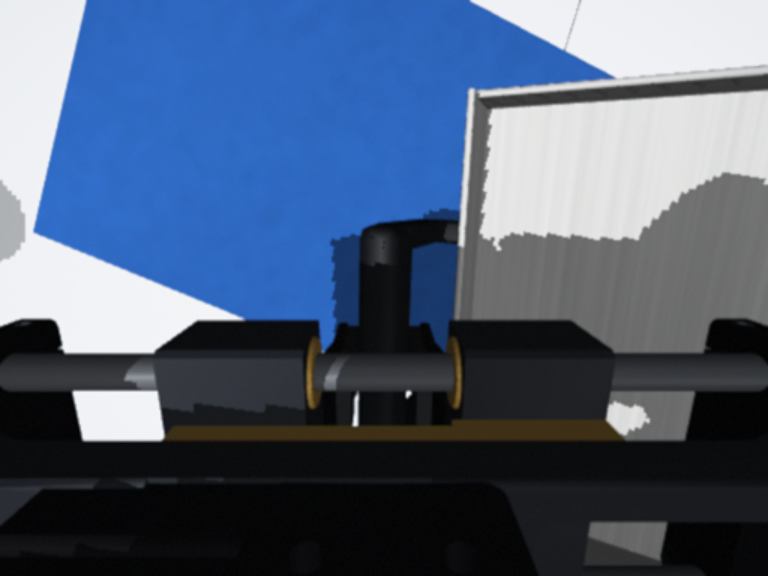

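View pics/s26.png

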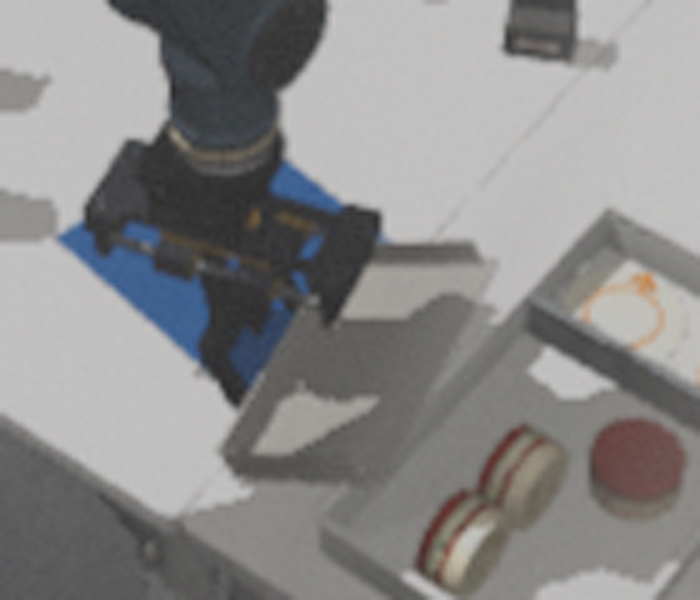

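Emit:
servo_tool --steps '[0.01, 0, 0, -0.004, 0, 0.01, 0, 0, -0.01, 0, 0.01, 0, 0, -0.016, 0, 0.01, 0, 0, -0.022, 0, 0.01, 0, 0, -0.03, 0, 0.01, 0, 0, -0.03, 0]' --force 60

```text
time: 38.98
position: [0.4287, 0.0542, 0.2524]
tool_rot: [0.993, 0.118, 0.001, 0.0]
ft_force: [0.2, -0.1, -2.6]
grip_width: 0.0192
```

```bash
python3 - <<'E'
from h import *
w=camera('wrist'); cv2.imwrite('pics/w27.png',cv2.resize(w['pixels'],(768,576)))
s=camera('scene'); crop(s,190,160,330,280,5,"s27.png")
o=get_obs(); print(o["ft_force"],o["moment"],o["grip_width"],o["position"])
E
```

```text
[ 0.36687759 -0.87329278 -2.29905809] [ 0.15023128  0.05376628 -0.01015466] 0.01907129574990965 [0.42857466 0.0541312  0.25188287]
```

View pics/s27.png

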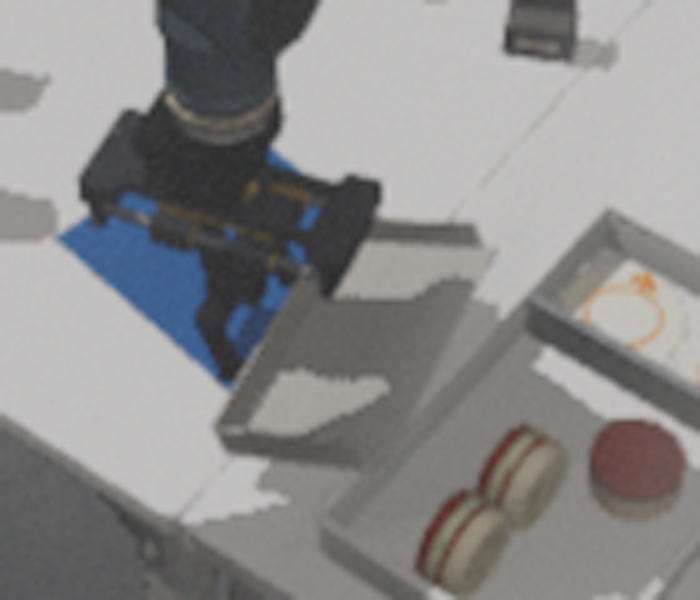

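```bash
python3 - <<'E'
from h import *
go([.4346,.1176,.31],79.4)
E
```

```text
t 39.08 now [0.4286 0.0541 0.2519] yaw 13.57 q6 1.2 tiltz [ 0. -0. -1.] w 0.0191
  d [ 0.0208 -0.0603 -0.0581] turn -1.149 rows>= 6.2 q6 pred 1.2
```

Emit:
servo_tool --steps '[0.01, 0.0, 0, -0.01, 0, 0.01, 0.0, 0, -0.03, 0, 0.01, 0.002, -0.005, -0.05, -0.04, 0.01, 0.005, -0.015, -0.058, -0.12, 0.01, 0.008, -0.025, -0.058, -0.23, 0.01, 0.011, -0.035, -0.058, -0.36, 0.01, 0.014, -0.045, -0.058, -0.5, 0.01, 0.018, -0.054, -0.058, -0.64, 0.01, 0.021, -0.06, -0.058, -0.78, 0.01, 0.021, -0.06, -0.058, -0.92, 0.01, 0.021, -0.06, -0.058, -1.05, 0.01, 0.021, -0.06, -0.058, -1.12]' --force 60

```text
time: 40.58
position: [0.4345, 0.1174, 0.31]
tool_rot: [0.778, 0.629, -0.0, -0.0]
ft_force: [-0.9, -1.0, -2.7]
grip_width: 0.0197
```

```bash
python3 - <<'E'
from h import *
w=camera('wrist'); cv2.imwrite('pics/w28.png',cv2.resize(w['pixels'],(768,576))); np.save('w28.npy',w,allow_pickle=True)
o=get_obs(); print(o["ft_force"],o["grip_width"]); go([.4346,.1176,.232],79.4)
E
```

```text
[ 0.36545277 -0.1218804  -2.22430589] 0.019444845467590347
t 40.62 now [0.4345 0.1174 0.31  ] yaw 77.98 q6 0.22 tiltz [-0.001 -0.    -1.   ] w 0.0194
  d [0.0002 0.0001 0.078 ] turn -0.0248 rows>= 1.2 q6 pred 0.22
```

View pics/w28.png

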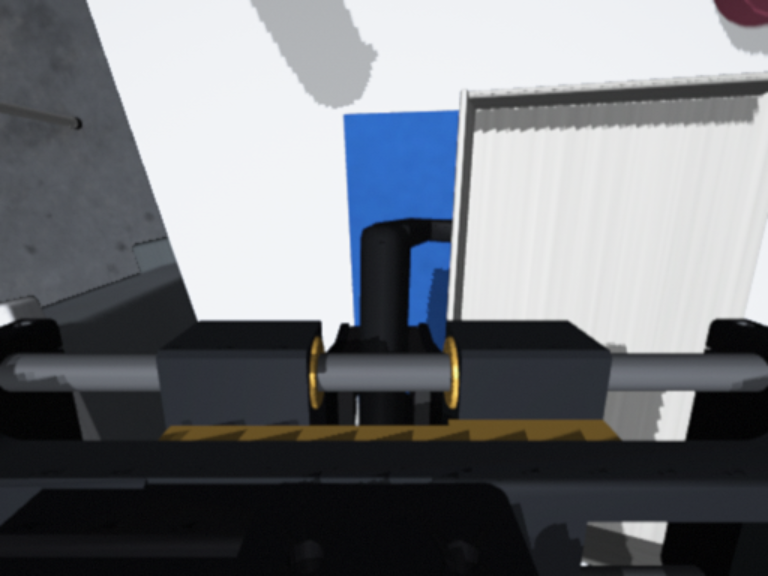

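Emit:
servo_tool --steps '[0.01, 0, 0, 0.02, -0.025, 0.01, 0, 0, 0.04, -0.025, 0.01, 0, 0, 0.06, -0.025, 0.01, 0, 0, 0.07, -0.025, 0.01, 0, 0, 0.073, -0.025, 0.01, 0, 0, 0.073, -0.025, 0.01, 0, 0, 0.073, -0.025]' --force 30

```text
time: 41.5
position: [0.4351, 0.1174, 0.2373]
tool_rot: [0.771, 0.637, 0.0, 0.0]
ft_force: [-0.2, 0.8, -3.6]
grip_width: 0.0161
```

Emit:
servo_tool --steps '[0.01, 0, 0, 0, 0, 0.01, 0, 0, 0, 0]' --force 20

```text
time: 41.75
position: [0.4351, 0.1174, 0.237]
tool_rot: [0.771, 0.637, 0.0, 0.0]
ft_force: [-0.2, 0.0, -2.6]
grip_width: 0.0161
```

Emit:
servo_tool --steps '[0.01, 0, 0, 0.003, 0, 0.01, 0, 0, 0.003, 0]' --force 30

```text
time: 42.0
position: [0.4348, 0.1174, 0.2348]
tool_rot: [0.771, 0.637, 0.0, 0.0]
ft_force: [-2.2, -1.3, 10.4]
grip_width: 0.0157
```

Emit:
servo_tool --steps '[0.01, 0, 0, 0.002, 0, 0.01, 0, 0, 0.002, 0]' --force 30

```text
time: 42.25
position: [0.4341, 0.1175, 0.2344]
tool_rot: [0.771, 0.637, 0.0, 0.0]
ft_force: [-5.7, 0.4, 29.4]
grip_width: 0.0157
```

Emit:
servo_tool --steps '[0.01, 0, 0, -0.004, 0, 0.01, 0, 0, -0.004, 0, 0.03, 0, 0, -0.004, 0, 0.04, 0, 0, -0.004, 0, 0.04, 0, 0, -0.004, 0, 0.04, 0, 0, -0.04, 0, 0.04, 0, 0, -0.1, 0, 0.04, 0, 0, -0.15, 0]'

```text
time: 43.25
position: [0.4348, 0.1174, 0.3835]
tool_rot: [0.771, 0.637, 0.0, 0.0]
ft_force: [0.1, -0.2, -0.7]
grip_width: 0.04
```

```bash
python3 - <<'E'
from h import *
go([.48,.13,.5],0)
E
```

```text
t 43.25 now [0.4348 0.1174 0.3835] yaw 79.17 q6 0.2 tiltz [ 0.  0. -1.] w 0.04
  d [ 0.0209  0.042  -0.1165] turn 1.3817 rows>= 7.4 q6 pred 0.2
```

Emit:
servo_tool --steps '[0.04, 0.021, 0.042, -0.117, 1.382, 0.04, 0.021, 0.042, -0.117, 1.382, 0.04, 0.021, 0.042, -0.117, 1.382, 0.04, 0.021, 0.042, -0.117, 1.382, 0.04, 0.021, 0.042, -0.117, 1.382, 0.04, 0.021, 0.042, -0.117, 1.382, 0.04, 0.021, 0.042, -0.117, 1.382, 0.04, 0.021, 0.042, -0.117, 1.382, 0.04, 0.021, 0.042, -0.117, 1.382, 0.04, 0.021, 0.042, -0.117, 1.382]'

```text
time: 44.5
position: [0.48, 0.1301, 0.4986]
tool_rot: [1.0, 0.0, -0.0, 0.0]
ft_force: [-0.8, 0.3, 0.4]
grip_width: 0.0399
```

```bash
cat > mat.py <<'E'
from h import *
def mat(w):
    hsv=cv2.cvtColor(w['pixels'],cv2.COLOR_BGR2HSV)
    m=cv2.inRange(hsv,(100,120,40),(120,255,255)); m[215:]=0
    cn=max(cv2.findContours(m,cv2.RETR_EXTERNAL,cv2.CHAIN_APPROX_NONE)[0],key=cv2.contourArea)
    W=np.array([onz(w,p[0],.002)[:2] for p in cn]).astype(np.float32)
    r=cv2.minAreaRect(W*1000); return r,cv2.boxPoints(r)
E
python3 - <<'E'
from mat import *
w=camera('wrist'); np.save('w30.npy',w,allow_pickle=True); cv2.imwrite('pics/w30.png',cv2.resize(w['pixels'],(768,576)))
r,b=mat(w); print(r,b.round(1).tolist()); crop(w,180,70,360,215,4.4,"w30c.png")
E
```

```text
((498.68902587890625, 105.85381317138672), (227.42294311523438, 176.91024780273438), 79.45254516601562) [[390.8999938964844, 10.300000190734863], [564.7999877929688, -22.100000381469727], [606.5, 201.5], [432.5, 233.8000030517578]]
```

View pics/w30c.png

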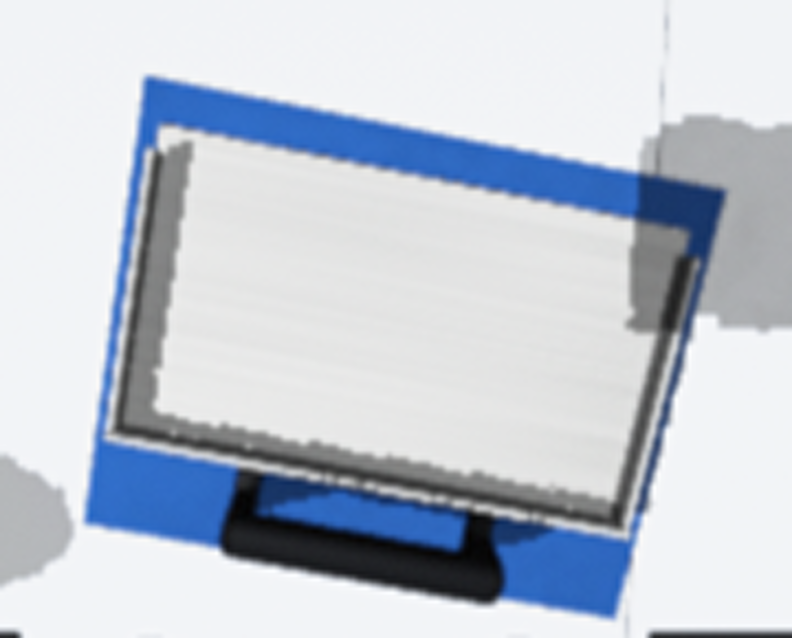

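View pics/w30.png

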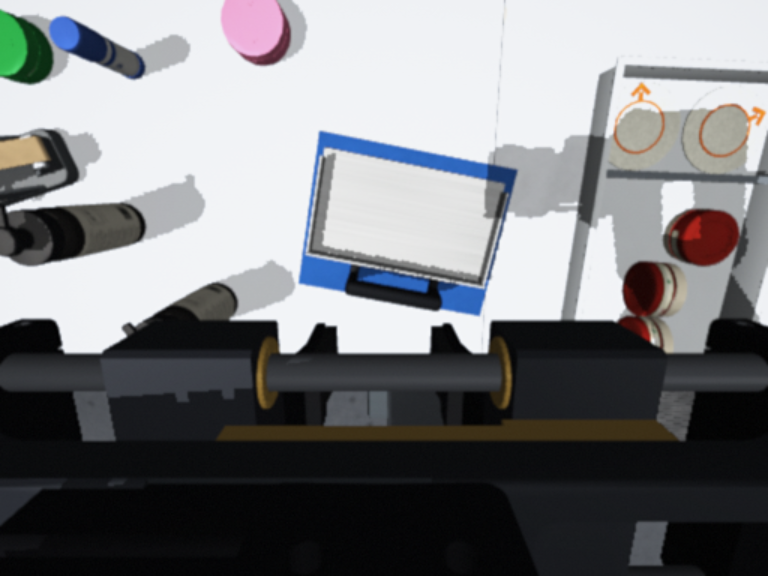

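```bash
python3 - <<'E'
from h import *
w=np.load('w30.npy',allow_pickle=True).item()
c=lambda u,v:(180+u/4.4,70+v/4.4)
a=np.radians(-10.55); ex=np.array([np.cos(a),np.sin(a)]); ey=np.array([-ex[1],ex[0]]); mt=np.array([.5115,.1035])
for n,p,z in [("lipL",(158,125),.005),("lipR",(691,229),.005),("backL",(106,435),.032),("backR",(625,532),.032),("barL",(228,540),.071),("barR",(496,588),.071),("matL",(147,77),.002),("matR",(725,190),.002),("matbL",(86,522),.002),("matbR",(614,617),.002)]:
    P=onz(w,c(*p),z)[:2]-mt; print(n,"matframe",np.round([P@ex*1000,P@ey*1000],1))
E
```

```text
lipL matframe [ 58.5 105.4]
lipR matframe [  58.4 -104.9]
backL matframe [-58.5 104.4]
backR matframe [ -59.5 -101.2]
barL matframe [-80.6  49.9]
barR matframe [-80.6 -48.6]
matL matframe [ 75.1 112.5]
matR matframe [  75.3 -115.1]
matbL matframe [-102.3  112.4]
matbR matframe [-102.6 -114.6]
```

```bash
python3 - <<'E'
from h import *
go([.40,.38,.5],0)
E
```

```text
t 44.55 now [0.48   0.1301 0.4986] yaw 0.03 q6 1.61 tiltz [-0.  0. -1.] w 0.0399
  d [-0.0799 -0.2499 -0.0013] turn 0.0006 rows>= 4.2 q6 pred 1.61
```

Emit:
servo_tool --steps '[0.08, -0.08, -0.25, -0.001, 0, 0.08, -0.08, -0.25, -0.001, 0, 0.08, -0.08, -0.25, -0.001, 0, 0.08, -0.08, -0.25, -0.001, 0, 0.08, -0.08, -0.25, -0.001, 0, 0.08, -0.08, -0.25, -0.001, 0, 0.08, -0.08, -0.25, -0.001, 0]'

```text
time: 45.42
position: [0.4007, 0.3789, 0.4996]
tool_rot: [1.0, -0.001, -0.0, 0.0]
ft_force: [-0.4, -0.3, 0.1]
grip_width: 0.0798
```

```bash
python3 - <<'E'
from h import *
w=camera('wrist'); np.save('w31.npy',w,allow_pickle=True); cv2.imwrite('pics/w31.png',cv2.resize(w['pixels'],(768,576)))
t=camera('top'); np.save('t31.npy',t,allow_pickle=True); crop(t,90,170,210,260,6,"t31.png")
E
```

```text
(no output)
```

View pics/w31.png

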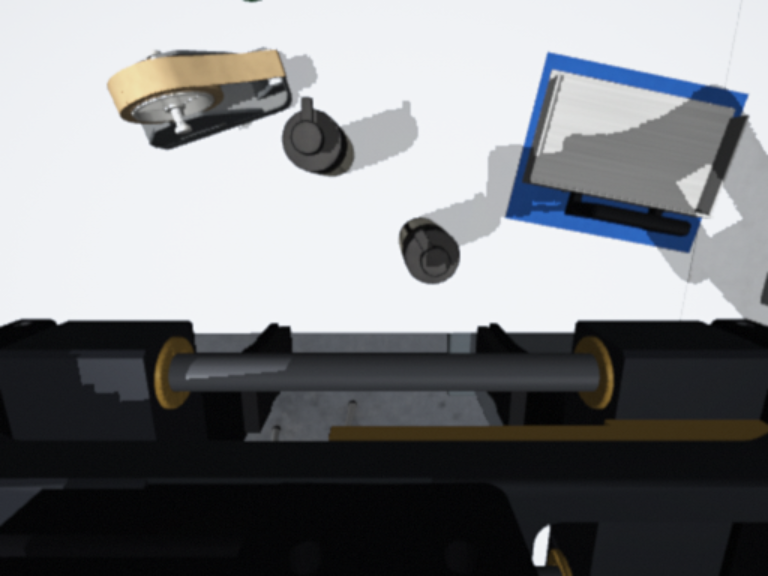

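View pics/t31.png

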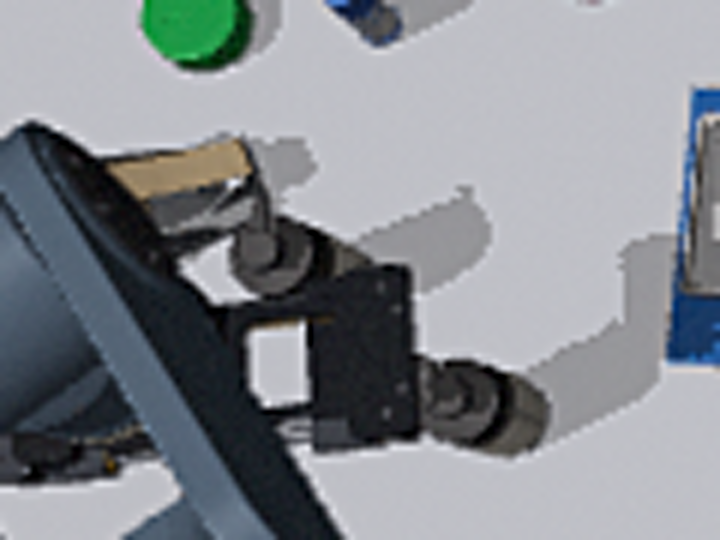

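```bash
python3 - <<'E'
from h import *
w=np.load('w31.npy',allow_pickle=True).item()
a=w['pixels'][55:125,175:245]; b=w['pixels'][135:205,250:320]
im=np.hstack([cv2.resize(x,(390,390),interpolation=cv2.INTER_CUBIC) for x in (a,b)]); im=cv2.convertScaleAbs(im,alpha=2.2,beta=0)
cv2.imwrite('pics/bot.png',im)
E
```

```text
(no output)
```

View pics/bot.png

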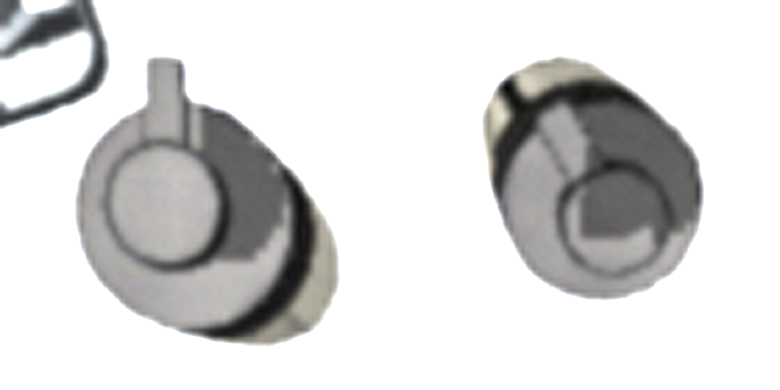

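```bash
python3 - <<'E'
from h import *
w=np.load('w31.npy',allow_pickle=True).item(); t=np.load('t31.npy',allow_pickle=True).item()
for n,h,s in [("b1",(204.4,91.6),(204.8,65.8)),("b2",(290,174.5),(277.8,154.4))]:
    H=onz(w,h,.16); 
    for sp in ([s] if n=="b1" else [s,(278.6,153.2),(276.5,153.0)]):
        S=onz(w,sp,.15); v=(S-H)[:2]; print(n,np.round(H,4),"len",round(np.linalg.norm(v),4),"yaw",round(np.degrees(np.arctan2(v[1],v[0])),1))
    print("top px",proj(t,H))
E
```

```text
b1 [0.5028 0.4357 0.16  ] len 0.0288 yaw -0.1
top px [132.87429579 211.01653623]
b2 [0.4076 0.3364 0.16  ] len 0.0274 yaw 31.8
b2 [0.4076 0.3364 0.16  ] len 0.0282 yaw 28.5
b2 [0.4076 0.3364 0.16  ] len 0.0297 yaw 32.7
top px [164.03383104 235.64071922]
```

```bash
python3 - <<'E'
from h import *
w=np.load('w31.npy',allow_pickle=True).item(); t=np.load('top.npy',allow_pickle=True).item()
for n,a,b in [("tape end",(280/1.5,52/1.5),(80+203/4,95+396/4)),("tape end low",(286/1.5,78/1.5),(80+212/4,95+413/4)),("tape left low",(122/1.5,118/1.5),(80+34/4,95+472/4))]:
    print(n,tri([w,t],[a,b]))
for p in [(290,100),(262,112),(290,95)]: print(onz(w,(p[0]/1.5,p[1]/1.5),.02))
go([.5028,.4357,.40],0); go([.4076,.3364,.40],31)
E
```

```text
tape end (array([0.58854436, 0.47421255, 0.06009973]), [np.float64(0.0012568156913214954), np.float64(0.0012568156913213193)])
tape end low (array([0.57926036, 0.4802363 , 0.01643135]), [np.float64(0.001241279569984233), np.float64(0.001241279569984389)])
tape left low (array([0.53052658, 0.62364641, 0.07559484]), [np.float64(0.00053806128584944), np.float64(0.0005380612858493235)])
[0.55593102 0.47643819 0.02      ]
[0.54423562 0.5069932  0.02      ]
[0.56079249 0.47614214 0.02      ]
t 45.52 now [0.4009 0.3787 0.4998] yaw -0.15 q6 2.13 tiltz [-0.    -0.001 -1.   ] w 0.0801
  d [ 0.1017 -0.0573  0.0997] turn -0.0026 rows>= 2.5 q6 pred 2.13
t 45.52 now [0.4009 0.3787 0.4998] yaw -0.15 q6 2.13 tiltz [-0.    -0.001 -1.   ] w 0.0801
  d [0.0068 0.0423 0.0998] turn -0.5436 rows>= 2.9 q6 pred 2.13
```

Emit:
servo_tool --steps '[0.08, 0.102, -0.057, 0.04, 0, 0.08, 0.102, -0.057, 0.08, 0, 0.08, 0.102, -0.057, 0.1, 0, 0.08, 0.102, -0.057, 0.1, 0, 0.08, 0.102, -0.057, 0.1, 0, 0.08, 0.102, -0.057, 0.1, 0]'

```text
time: 46.28
position: [0.5021, 0.4369, 0.4024]
tool_rot: [1.0, -0.0, 0.002, -0.001]
ft_force: [0.3, -0.2, 0.6]
grip_width: 0.0801
```

```bash
python3 - <<'E'
from h import *
w=camera('wrist'); np.save('w32.npy',w,allow_pickle=True); cv2.imwrite('pics/w32.png',cv2.resize(w['pixels'],(768,576)))
go([.5028,.4357,.286],0)
E
```

```text
t 46.33 now [0.5019 0.437  0.4023] yaw -0.01 q6 2.12 tiltz [ 0.003  0.002 -1.   ] w 0.0799
  d [0.0005 0.0015 0.1163] turn -0.0002 rows>= 1.9 q6 pred 2.12
```

View pics/w32.png

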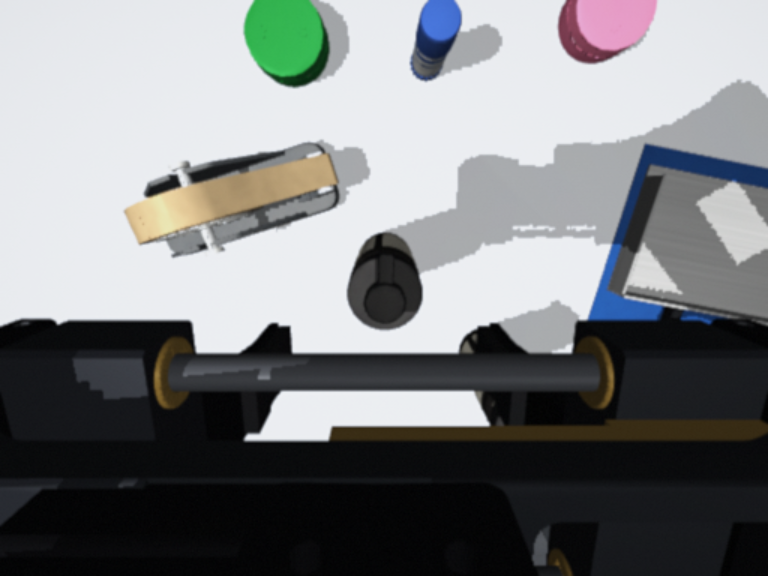

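Emit:
servo_tool --steps '[0.08, 0.001, 0.001, 0.03, 0, 0.08, 0.001, 0.001, 0.065, 0, 0.08, 0.001, 0.001, 0.095, 0, 0.08, 0.001, 0.001, 0.112, 0, 0.08, 0.001, 0.001, 0.116, 0, 0.08, 0.001, 0.001, 0.116, 0, 0.065, 0.001, 0.001, 0.116, 0, 0.055, 0.001, 0.001, 0.116, 0, 0.03, 0.001, 0.001, 0.116, 0, 0.03, 0.001, 0.001, 0.116, 0, 0.03, 0.001, 0.001, 0.116, 0]' --force 30

```text
time: 47.7
position: [0.5032, 0.4362, 0.284]
tool_rot: [1.0, -0.0, 0.0, -0.0]
ft_force: [0.1, -0.2, 1.1]
grip_width: 0.0494
```

Emit:
servo_tool --steps '[0.03, 0, 0, -0.01, 0, 0.03, 0, 0, -0.03, 0, 0.03, 0, 0, -0.06, 0, 0.03, 0, 0, -0.08, 0, 0.03, 0, 0, -0.09, 0]'

```text
time: 48.32
position: [0.5032, 0.4361, 0.3751]
tool_rot: [1.0, -0.0, 0.001, -0.0]
ft_force: [-0.7, 0.6, -2.3]
grip_width: 0.0493
```

```bash
python3 - <<'E'
from h import *
s=camera('scene'); crop(s,120,80,290,230,4,"s33.png")
go([.6072,-.2491,.377],-64.6)
E
```

```text
t 48.38 now [0.5033 0.4363 0.3759] yaw -0.01 q6 2.12 tiltz [ 0.002  0.001 -1.   ] w 0.0492
  d [ 0.104   0.6853 -0.0018] turn 1.1274 rows>= 11.1 q6 pred 2.12
```

View pics/s33.png

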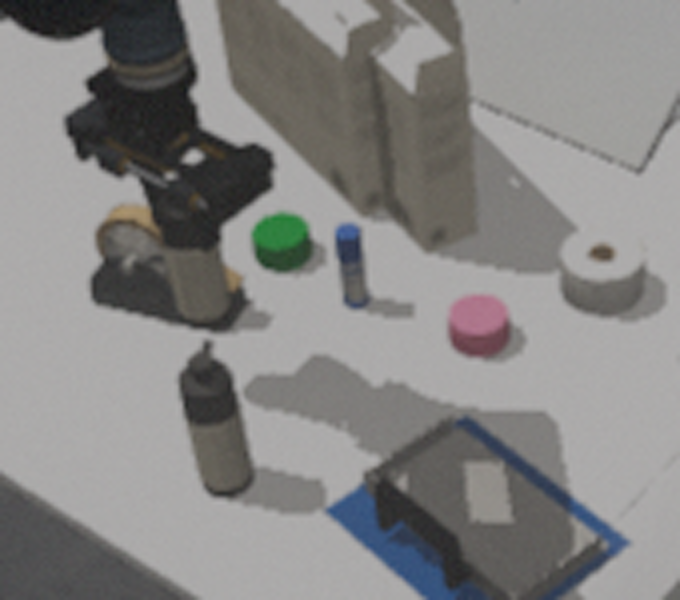

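Emit:
servo_tool --steps '[0.03, 0.003, 0.015, -0.01, 0.02, 0.03, 0.008, 0.05, -0.02, 0.08, 0.03, 0.014, 0.09, -0.02, 0.15, 0.03, 0.02, 0.135, -0.02, 0.22, 0.03, 0.027, 0.18, -0.02, 0.3, 0.03, 0.034, 0.225, -0.02, 0.37, 0.03, 0.041, 0.27, -0.02, 0.44, 0.03, 0.048, 0.315, -0.02, 0.52, 0.03, 0.054, 0.355, -0.02, 0.59, 0.03, 0.059, 0.385, -0.02, 0.64, 0.03, 0.061, 0.4, -0.02, 0.66]'

```text
time: 49.75
position: [0.5638, 0.0338, 0.3933]
tool_rot: [0.945, -0.326, -0.001, 0.0]
ft_force: [0.0, -0.0, -1.9]
grip_width: 0.0492
```

```bash
python3 - <<'E'
from h import *
go([.6072,-.2491,.40],-64.6)
E
```

```text
t 49.75 now [0.5638 0.0338 0.3933] yaw -38.03 q6 2.1 tiltz [-0.001 -0.    -1.   ] w 0.0492
  d [ 0.2084  0.1961 -0.0067] turn 0.4637 rows>= 4.6 q6 pred 2.1
```

Emit:
servo_tool --steps '[0.03, 0.01, 0.01, -0.007, 0.02, 0.03, 0.035, 0.033, -0.007, 0.08, 0.03, 0.065, 0.061, -0.007, 0.15, 0.03, 0.095, 0.09, -0.007, 0.22, 0.03, 0.125, 0.118, -0.007, 0.29, 0.03, 0.155, 0.146, -0.007, 0.36, 0.03, 0.185, 0.174, -0.007, 0.42, 0.03, 0.204, 0.192, -0.007, 0.455, 0.03, 0.208, 0.196, -0.007, 0.464, 0.03, 0.208, 0.196, -0.007, 0.464]'

```text
time: 51.0
position: [0.608, -0.2454, 0.4005]
tool_rot: [0.846, -0.533, -0.001, -0.0]
ft_force: [0.1, 0.4, -2.9]
grip_width: 0.0493
```

```bash
python3 - <<'E'
from h import *
t=camera('top'); crop(t,260,130,370,250,5,"t34.png"); np.save('t34.npy',t,allow_pickle=True)
w=camera('wrist'); cv2.imwrite('pics/w34.png',cv2.resize(w['pixels'],(768,576)))
go([.6072,-.2491,.290],-64.6)
E
```

```text
t 51.1 now [ 0.608  -0.2446  0.4006] yaw -64.31 q6 2.14 tiltz [-0.001  0.001 -1.   ] w 0.0491
  d [0.0039 0.0027 0.1106] turn 0.005 rows>= 1.8 q6 pred 2.14
```

View pics/t34.png

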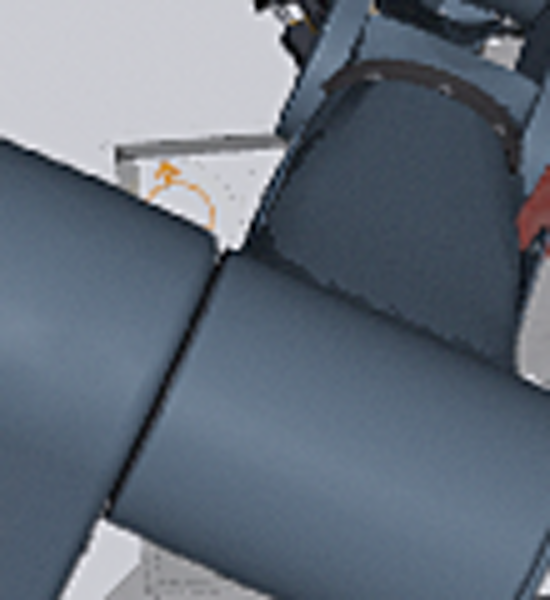

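View pics/w34.png

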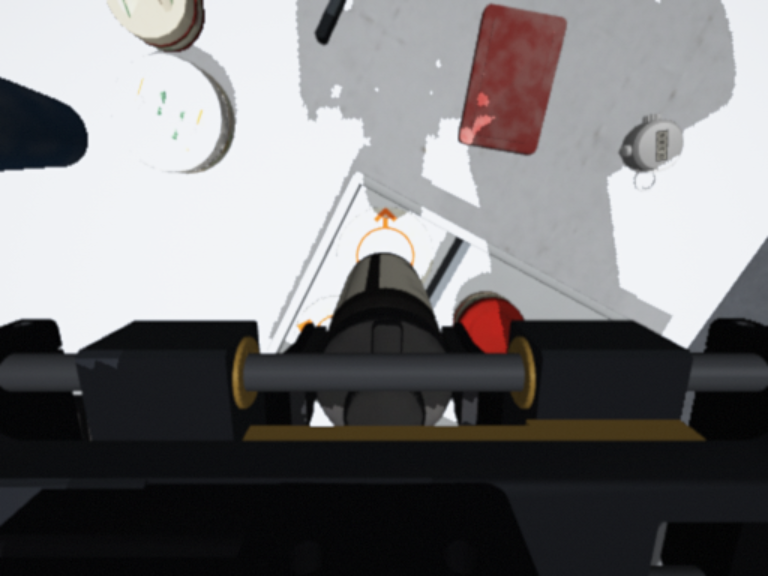

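```bash
cat > ring.py <<'E'
from h import *
from scipy.optimize import least_squares
def ring(w,g,rows,cols,rad=.0269,tol=.004):
    hsv=cv2.cvtColor(w['pixels'],cv2.COLOR_BGR2HSV)
    m=cv2.inRange(hsv,(6,70,90),(24,255,255)); M=np.zeros_like(m); M[rows[0]:rows[1],cols[0]:cols[1]]=m[rows[0]:rows[1],cols[0]:cols[1]]
    ys,xs=np.nonzero(M); Q=np.array([onz(w,(x,y),.005)[:2] for x,y in zip(xs,ys)]); c=np.array(g,float)
    for i in range(8):
        d=np.linalg.norm(Q-c,axis=1); S=Q[abs(d-rad)<(tol if i>2 else 2*tol)]
        c=least_squares(lambda p:np.linalg.norm(S-p,axis=1)-rad,c,loss='soft_l1',f_scale=.001).x
    d=np.linalg.norm(Q-c,axis=1); v=(Q-c)[(d>.031)&(d<.05)]; mm=v.mean(0) if len(v) else np.zeros(2)
    return c,len(S),np.degrees(np.arctan2(mm[1],mm[0])),len(v)
E
python3 - <<'E'
from ring import *
w=camera('wrist'); print(ring(w,(.607,-.249),(130,172),(225,290)))
w1=np.load('w1.npy',allow_pickle=True).item()
print(ring(w1,(.611,-.1526),(25,95),(195,255)),ring(w1,(.607,-.249),(25,95),(255,320)))
E
```

```text
(array([ 0.60695337, -0.24846265]), 107, np.float64(-64.5684598125136), 89)
(array([ 0.61085418, -0.15276689]), 156, np.float64(5.760306657848922), 67) (array([ 0.6070401 , -0.24883027]), 153, np.float64(-64.44665278365355), 64)
```

```bash
python3 - <<'E'
from h import *
go([.607,-.2486,.290],-64.5)
E
```

```text
t 51.15 now [ 0.6081 -0.2447  0.4007] yaw -64.31 q6 2.14 tiltz [-0.001  0.001 -1.   ] w 0.0492
  d [0.0032 0.0027 0.1107] turn 0.0034 rows>= 1.8 q6 pred 2.14
```

Emit:
servo_tool --steps '[0.03, 0.001, 0.001, 0.02, 0, 0.03, 0.003, 0.003, 0.05, 0.003, 0.03, 0.003, 0.003, 0.08, 0.003, 0.03, 0.003, 0.003, 0.1, 0.003, 0.03, 0.003, 0.003, 0.106, 0.003, 0.03, 0.003, 0.003, 0.106, 0.003]'

```text
time: 51.9
position: [0.607, -0.2497, 0.295]
tool_rot: [0.846, -0.534, -0.0, -0.0]
ft_force: [0.7, -0.6, -2.7]
grip_width: 0.0494
```

```bash
python3 - <<'E'
from h import *
w=camera('wrist'); cv2.imwrite('pics/w35.png',cv2.resize(w['pixels'],(768,576))); print(get_obs()["ft_force"])
go([.607,-.2486,.289],-64.5)
E
```

```text
[ 0.12929534  1.00502091 -2.38293597]
t 51.95 now [ 0.6072 -0.25    0.2956] yaw -64.54 q6 2.14 tiltz [ 0.001 -0.001 -1.   ] w 0.0498
  d [-0.0013 -0.0004  0.0066] turn -0.0007 rows>= 0.1 q6 pred 2.14
```

View pics/w35.png

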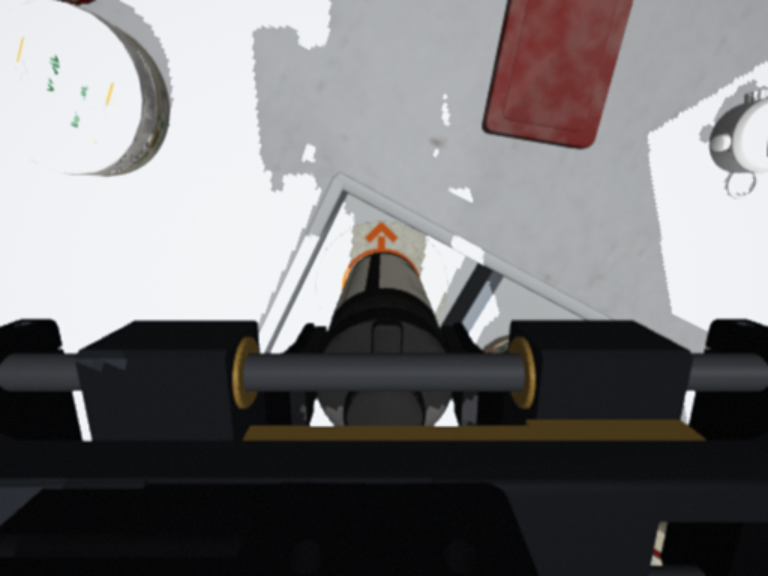

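Emit:
servo_tool --steps '[0.03, -0.001, 0, 0.003, 0, 0.03, -0.001, 0, 0.006, 0, 0.03, -0.001, 0, 0.007, 0, 0.03, -0.001, 0, 0.007, 0]'

```text
time: 52.45
position: [0.6066, -0.2495, 0.289]
tool_rot: [0.845, -0.534, 0.001, 0.0]
ft_force: [-0.4, 1.6, 4.5]
grip_width: 0.0491
```

Contact felt; release, rise, and look.

Emit:
servo_tool --steps '[0.052, -0.001, 0, 0, 0, 0.058, -0.001, 0, 0, 0, 0.065, -0.001, 0, 0, 0, 0.075, -0.001, 0, 0, 0, 0.075, -0.001, 0, -0.03, 0, 0.075, -0.001, 0, -0.08, 0, 0.075, -0.001, 0, -0.13, 0, 0.075, -0.001, 0, -0.18, 0, 0.075, -0.001, 0, -0.18, 0]'

```text
time: 53.58
position: [0.6067, -0.2489, 0.4734]
tool_rot: [0.845, -0.534, 0.006, -0.0]
ft_force: [-0.7, -0.5, -0.9]
grip_width: 0.0751
```

```bash
python3 - <<'E'
from h import *
w=camera('wrist'); np.save('w36.npy',w,allow_pickle=True); cv2.imwrite('pics/w36.png',cv2.resize(w['pixels'],(768,576)))
go([.40,.35,.47],31)
E
```

```text
t 53.62 now [ 0.6061 -0.2485  0.4703] yaw -64.58 q6 2.14 tiltz [ 0.004 -0.003 -1.   ] w 0.0748
  d [-0.629  -0.0708 -0.0023] turn -1.6682 rows>= 10.1 q6 pred 2.14
```

View pics/w36.png

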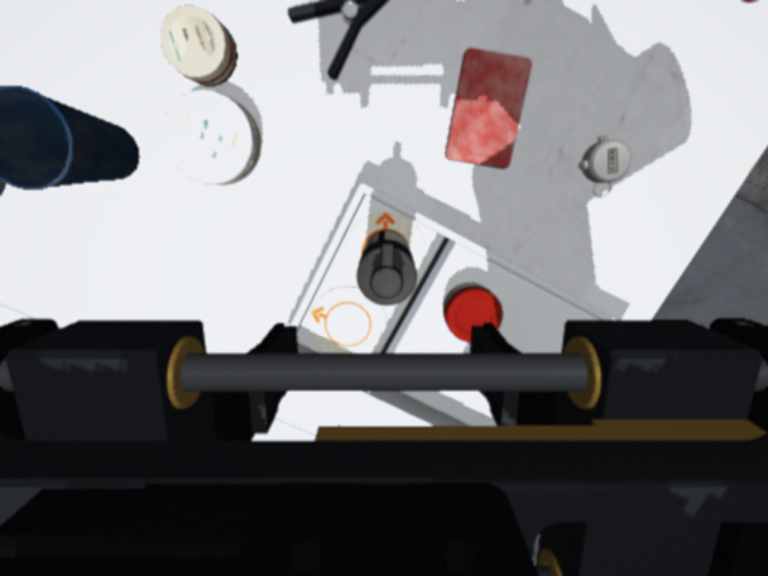

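Emit:
servo_tool --steps '[0.08, -0.629, -0.071, -0.01, -1.668, 0.08, -0.629, -0.071, -0.01, -1.668, 0.08, -0.629, -0.071, -0.01, -1.668, 0.08, -0.629, -0.071, -0.01, -1.668, 0.08, -0.629, -0.071, -0.01, -1.668, 0.08, -0.629, -0.071, -0.01, -1.668, 0.08, -0.629, -0.071, -0.01, -1.668, 0.08, -0.629, -0.071, -0.01, -1.668, 0.08, -0.629, -0.071, -0.01, -1.668, 0.08, -0.629, -0.071, -0.01, -1.668, 0.08, -0.629, -0.071, -0.01, -1.668, 0.08, -0.629, -0.071, -0.01, -1.668]'

```text
time: 55.12
position: [0.3996, 0.3501, 0.4763]
tool_rot: [0.963, 0.268, -0.001, 0.001]
ft_force: [0.2, -0.3, 0.4]
grip_width: 0.0799
```

Emit:
servo_tool --steps '[0.08, 0, 0, 0, 0, 0.08, 0, 0, 0, 0]'

```text
time: 55.38
position: [0.4008, 0.3488, 0.4776]
tool_rot: [0.964, 0.266, -0.0, 0.0]
ft_force: [-0.6, -0.4, -0.9]
grip_width: 0.0802
```

```bash
python3 - <<'E'
from h import *
w=np.load('w36.npy',allow_pickle=True).item(); print("b1 head",onz(w,(385.5/1.5,281/1.5),.165))
w=camera('wrist'); np.save('w37.npy',w,allow_pickle=True); cv2.imwrite('pics/w37.png',cv2.resize(w['pixels'],(768,576)))
go([.4076,.3364,.39],31)
E
```

```text
b1 head [ 0.60697854 -0.25124978  0.165     ]
t 55.42 now [0.4008 0.3489 0.4777] yaw 30.84 q6 1.54 tiltz [-0. -0. -1.] w 0.0799
  d [-0.0006  0.0142  0.0877] turn -0.0027 rows>= 1.4 q6 pred 1.54
```

View pics/w37.png

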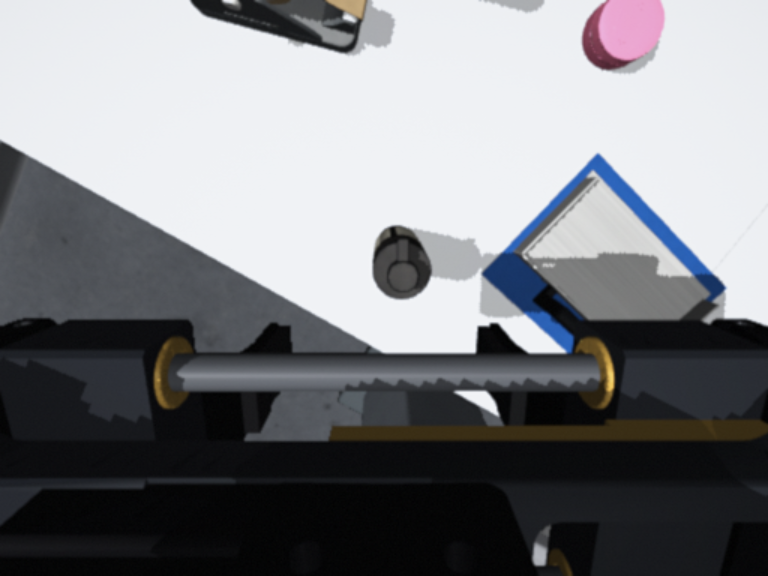

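```bash
python3 - <<'E'
from h import *
w=np.load('w37.npy',allow_pickle=True).item()
a=w['pixels'][145:205,238:298]; cv2.imwrite('pics/b2.png',cv2.convertScaleAbs(cv2.resize(a,(480,480),interpolation=cv2.INTER_CUBIC),alpha=2.3))
E
```

```text
(no output)
```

View pics/b2.png

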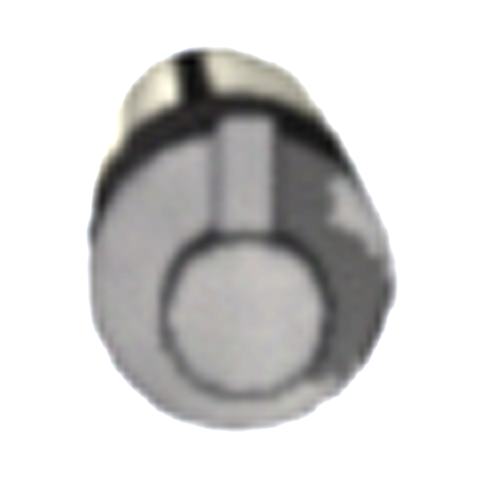

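```bash
python3 - <<'E'
from h import *
w=np.load('w37.npy',allow_pickle=True).item()
H=onz(w,(268.6,184.5),.16);S=onz(w,(268.9,159),.15); v=S-H; print(H,np.linalg.norm(v[:2]),np.degrees(np.arctan2(v[1],v[0])))
go([H[0],H[1],.286],np.degrees(np.arctan2(v[1],v[0])))
E
```

```text
[0.4077459 0.3358507 0.16     ] 0.02790402200431185 29.739614074393042
t 55.42 now [0.4008 0.3489 0.4777] yaw 30.84 q6 1.54 tiltz [-0. -0. -1.] w 0.0799
  d [-0.0007  0.0147  0.1917] turn 0.0193 rows>= 3.1 q6 pred 1.54
```

Emit:
servo_tool --steps '[0.08, -0.001, 0.015, 0.02, 0.015, 0.08, -0.001, 0.015, 0.06, 0.015, 0.08, -0.001, 0.015, 0.1, 0.015, 0.08, -0.001, 0.015, 0.1, 0.015, 0.08, -0.001, 0.015, 0.1, 0.015]'

```text
time: 56.05
position: [0.4078, 0.3367, 0.379]
tool_rot: [0.966, 0.259, 0.001, -0.0]
ft_force: [0.6, -0.2, 0.1]
grip_width: 0.0802
```

```bash
python3 - <<'E'
from h import *
go([.4077,.3359,.286],30)
E
```

```text
t 56.05 now [0.4078 0.3367 0.379 ] yaw 30.08 q6 1.52 tiltz [ 0.002  0.001 -1.   ] w 0.0802
  d [-0.0007  0.0006  0.093 ] turn 0.0013 rows>= 1.5 q6 pred 1.52
```

Emit:
servo_tool --steps '[0.08, -0.001, 0.001, 0.03, 0, 0.08, -0.001, 0.001, 0.06, 0, 0.08, -0.001, 0.001, 0.085, 0, 0.08, -0.001, 0.001, 0.093, 0, 0.08, -0.001, 0.001, 0.093, 0, 0.065, -0.001, 0.001, 0.093, 0, 0.055, -0.001, 0.001, 0.093, 0, 0.03, -0.001, 0.001, 0.093, 0, 0.03, -0.001, 0.001, 0.093, 0, 0.03, -0.001, 0.001, 0.093, 0, 0.03, -0.001, 0.001, 0.093, 0]' --force 30

```text
time: 57.42
position: [0.4067, 0.3354, 0.285]
tool_rot: [0.966, 0.26, 0.0, -0.0]
ft_force: [0.2, -0.3, 3.4]
grip_width: 0.0495
```

Emit:
servo_tool --steps '[0.03, 0, 0, -0.01, 0, 0.03, 0, 0, -0.03, 0, 0.03, 0, 0, -0.06, 0, 0.03, 0, 0, -0.09, 0, 0.03, 0, 0, -0.12, 0, 0.03, 0, 0, -0.12, 0, 0.03, 0, 0, -0.12, 0]'

```text
time: 58.3
position: [0.4059, 0.3351, 0.4037]
tool_rot: [0.966, 0.26, -0.001, 0.0]
ft_force: [0.2, 0.0, -1.8]
grip_width: 0.0497
```

```bash
python3 - <<'E'
from h import *
go([.611,-.1527,.41],5.5)
E
```

```text
t 58.3 now [0.4059 0.3351 0.4037] yaw 30.13 q6 1.52 tiltz [-0.002 -0.001 -1.   ] w 0.0497
  d [-0.0675  0.5248 -0.0062] turn 0.4298 rows>= 8.5 q6 pred 1.52
```

Emit:
servo_tool --steps '[0.03, -0.002, 0.015, -0.006, 0.01, 0.03, -0.007, 0.055, -0.006, 0.04, 0.03, -0.013, 0.1, -0.006, 0.08, 0.03, -0.02, 0.15, -0.006, 0.12, 0.03, -0.026, 0.2, -0.006, 0.16, 0.03, -0.032, 0.25, -0.006, 0.2, 0.03, -0.039, 0.3, -0.006, 0.24, 0.03, -0.045, 0.35, -0.006, 0.28, 0.03, -0.051, 0.395, -0.006, 0.32, 0.03, -0.055, 0.43, -0.006, 0.35, 0.03, -0.057, 0.445, -0.006, 0.36, 0.03, -0.057, 0.445, -0.006, 0.36]'

```text
time: 59.8
position: [0.5804, -0.0789, 0.41]
tool_rot: [0.997, 0.082, -0.001, -0.001]
ft_force: [0.9, 0.4, -2.2]
grip_width: 0.0492
```

Emit:
servo_tool --steps '[0.03, 0, 0, 0, 0, 0.03, 0, 0, 0, 0]'

```text
time: 60.05
position: [0.5801, -0.0767, 0.4108]
tool_rot: [0.996, 0.084, -0.0, -0.0]
ft_force: [0.1, -0.1, -1.4]
grip_width: 0.0493
```

```bash
python3 - <<'E'
from ring import *
w=camera('wrist'); np.save('w38.npy',w,allow_pickle=True); cv2.imwrite('pics/w38.png',cv2.resize(w['pixels'],(768,576)))
go([.611,-.1527,.41],5.5)
E
```

```text
t 60.1 now [ 0.5802 -0.0768  0.4109] yaw 9.6 q6 1.08 tiltz [-0.  0. -1.] w 0.0492
  d [0.0177 0.0799 0.0008] turn 0.0716 rows>= 1.3 q6 pred 1.08
```

View pics/w38.png

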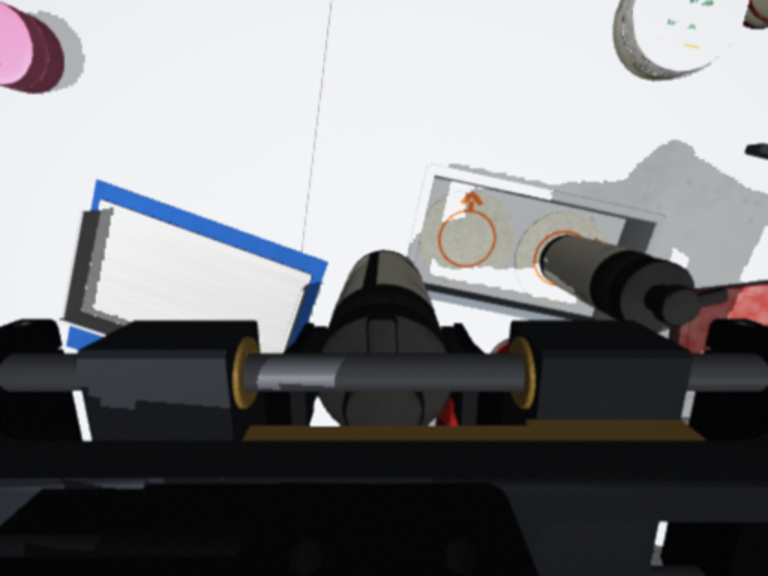

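```bash
python3 - <<'E'
from ring import *
w=np.load('w38.npy',allow_pickle=True).item()
print(ring(w,(.611,-.1527),(120,185),(285,338)))
crop(w,280,110,480,225,4,"w38c.png")
E
```

```text
(array([ 0.61051292, -0.152691  ]), 266, np.float64(4.775476725619471), 92)
```

View pics/w38c.png

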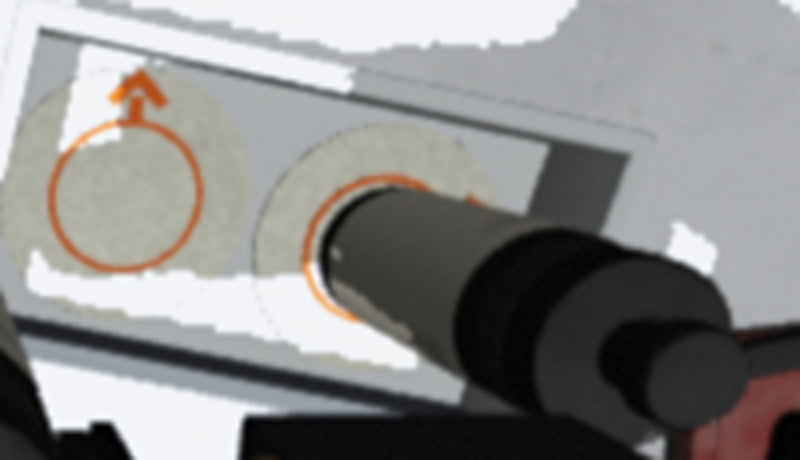

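```bash
python3 - <<'E'
from h import *
w=np.load('w38.npy',allow_pickle=True).item()
c=lambda u,v:(280+u/4,110+v/4)
C=np.array([.607,-.2487])
for p in [(304,255),(312,225),(345,187),(385,177),(322,300),(350,318)]: 
    P=onz(w,c(*p),.005)[:2]-C; print("ring",np.round(P*1000,1),round(np.linalg.norm(P)*1000,1))
for p in [(322,255),(326,230),(345,205),(375,190),(327,275),(340,290)]:
    P=onz(w,c(*p),.005)[:2]-C; print("bot",np.round(P*1000,1),round(np.linalg.norm(P)*1000,1))
H=onz(w,c(695,378),.165); print("head",H)
E
```

```text
ring [-6.9 26. ] 26.9
ring [ 4.4 26. ] 26.3
ring [19.7 17.8] 26.6
ring [25.6  4.6] 26.0
ring [-22.2  15. ] 26.8
ring [-27.1   3. ] 27.3
bot [-5.8 19.5] 20.3
bot [ 3.4 20.5] 20.7
bot [13.4 16.1] 20.9
bot [20.5  6.8] 21.6
bot [-12.7  15.7] 20.2
bot [-17.4   9.5] 19.8
head [ 0.60637225 -0.24983418  0.165     ]
```

Emit:
servo_tool --steps '[0.03, 0.004, 0.02, 0, 0.03, 0.03, 0.01, 0.05, 0, 0.06, 0.03, 0.016, 0.075, 0, 0.074, 0.03, 0.0165, 0.08, 0, 0.074, 0.03, 0.0165, 0.08, 0, 0.074, 0.03, 0.0165, 0.08, 0, 0.074]'

```text
time: 60.85
position: [0.6097, -0.1535, 0.4106]
tool_rot: [0.999, 0.046, -0.0, -0.0]
ft_force: [-0.6, -0.3, -2.8]
grip_width: 0.0493
```

```bash
python3 - <<'E'
from h import *
go([.6097,-.1528,.296],5.3)
E
```

```text
t 60.85 now [ 0.6097 -0.1535  0.4106] yaw 5.29 q6 1.05 tiltz [-0.001  0.001 -1.   ] w 0.0493
  d [ 1.000e-04 -6.000e-04  1.146e-01] turn -0.0001 rows>= 1.8 q6 pred 1.05
```

Emit:
servo_tool --steps '[0.03, 0, -0.0005, 0.02, 0, 0.03, 0, -0.0005, 0.05, 0, 0.03, 0, -0.0005, 0.08, 0, 0.03, 0, -0.0005, 0.105, 0, 0.03, 0, -0.0005, 0.114, 0, 0.03, 0, -0.0005, 0.114, 0, 0.03, 0, -0.0005, 0.114, 0]'

```text
time: 61.72
position: [0.6106, -0.1537, 0.298]
tool_rot: [0.999, 0.046, 0.001, 0.001]
ft_force: [1.2, 0.1, -2.5]
grip_width: 0.049
```

```bash
python3 - <<'E'
from h import *
w=camera('wrist'); cv2.imwrite('pics/w39.png',cv2.resize(w['pixels'],(768,576))); print(get_obs()["ft_force"])
go([.6097,-.1528,.290],5.3)
E
```

```text
[ 1.74707106 -0.29662458 -2.79069996]
t 61.77 now [ 0.6106 -0.1538  0.2981] yaw 5.27 q6 1.05 tiltz [ 0.002 -0.001 -1.   ] w 0.0493
  d [-0.0008 -0.0011  0.0081] turn -0.0005 rows>= 0.1 q6 pred 1.05
```

View pics/w39.png

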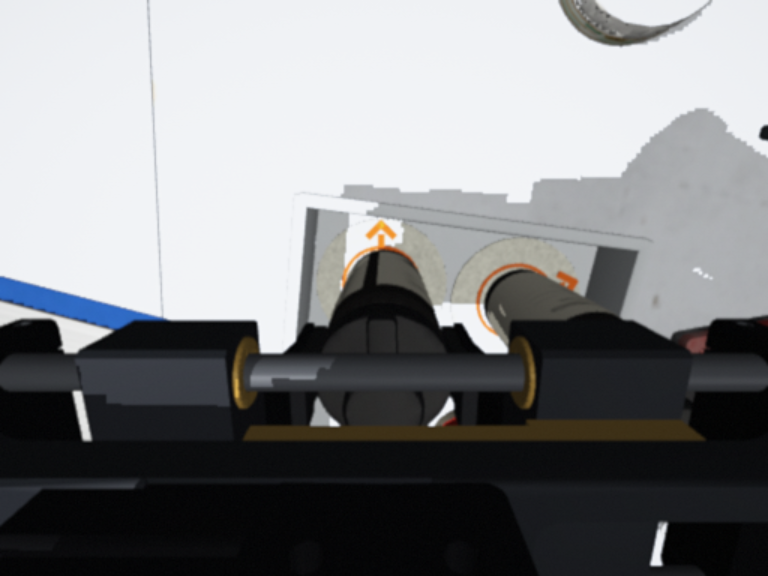

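Emit:
servo_tool --steps '[0.03, -0.001, -0.001, 0.003, 0, 0.03, -0.001, -0.001, 0.006, 0, 0.03, -0.001, -0.001, 0.0075, 0, 0.03, -0.001, -0.001, 0.0075, 0]'

```text
time: 62.28
position: [0.609, -0.1529, 0.2901]
tool_rot: [0.999, 0.046, 0.0, 0.0]
ft_force: [-2.3, 0.2, 4.2]
grip_width: 0.0494
```

Emit:
servo_tool --steps '[0.052, 0, 0, 0, 0, 0.058, 0, 0, 0, 0, 0.065, 0, 0, 0, 0, 0.07, 0, 0, 0, 0, 0.07, 0, 0, -0.03, 0, 0.07, 0, 0, -0.08, 0, 0.07, 0, 0, -0.13, 0, 0.07, 0, 0, -0.18, 0, 0.07, -0.08, 0.02, -0.21, 0, 0.07, -0.12, 0.03, -0.21, 0, 0.07, -0.12, 0.03, -0.21, 0, 0.07, -0.12, 0.03, -0.21, 0]'

```text
time: 63.78
position: [0.4923, -0.194, 0.4996]
tool_rot: [0.999, 0.045, 0.001, 0.0]
ft_force: [-0.7, -0.8, 0.5]
grip_width: 0.0696
```

```bash
python3 - <<'E'
from h import *
w=camera('wrist'); np.save('w40.npy',w,allow_pickle=True); cv2.imwrite('pics/w40.png',cv2.resize(w['pixels'],(768,576)))
crop(w,170,30,370,180,4,"w40c.png")
E
```

```text
(no output)
```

View pics/w40.png

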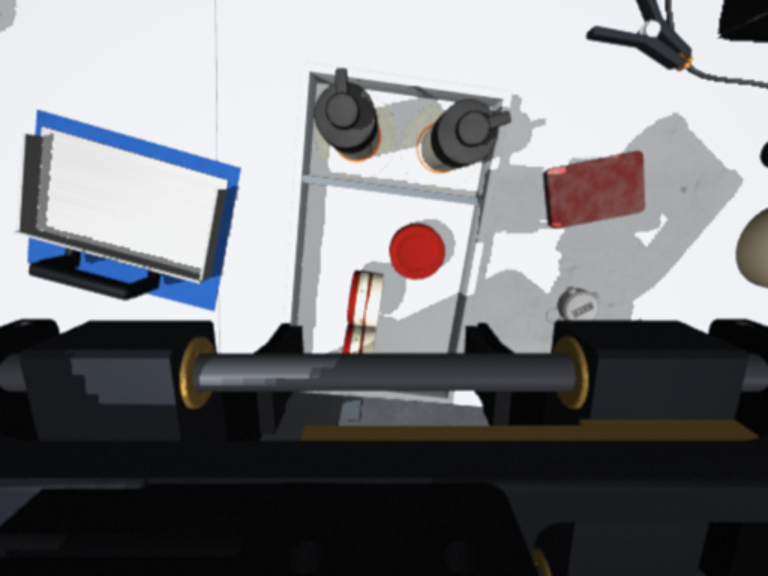

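View pics/w40c.png

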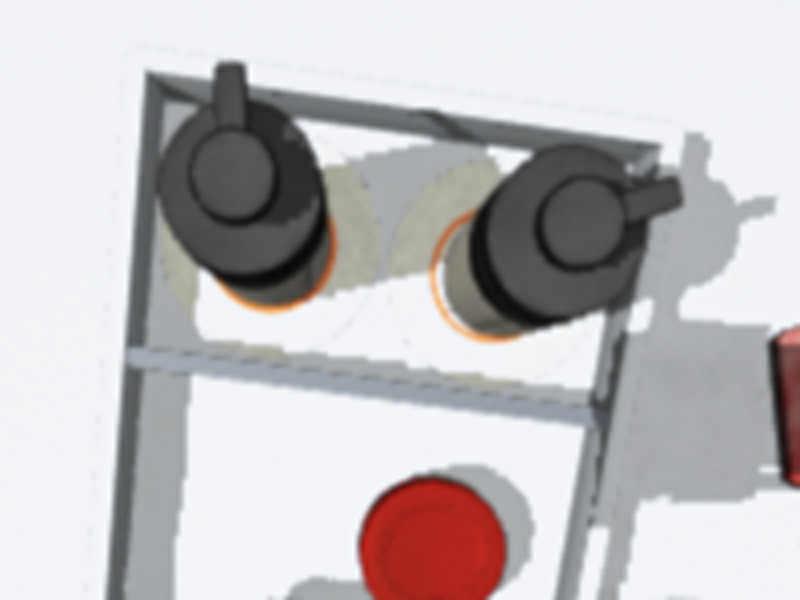

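```bash
python3 - <<'E'
from h import *
w=np.load('w40.npy',allow_pickle=True).item(); c=lambda u,v:(170+u/4,30+v/4)
for n,h,s,C in [("L",(234,174),(231,66),(.6108,-.1527)),("R",(582,222),(680,192),(.607,-.2487))]:
    H=onz(w,c(*h),.165);S=onz(w,c(*s),.155);v=S-H; print(n,np.round(H,4),"off mm",np.round((H[:2]-C)*1000,1),"len",round(np.linalg.norm(v[:2]),4),"yaw",round(np.degrees(np.arctan2(v[1],v[0])),1))
for n,p,C in [("L foot bottom",(268,303),(.6108,-.1527)),("L foot rt",(325,265),(.6108,-.1527)),("R foot left",(443,280),(.607,-.2487)),("R foot bl",(458,318),(.607,-.2487)),("R foot bot",(490,333),(.607,-.2487))]:
    P=(onz(w,c(*p),.005)[:2]-C)*1000; print(n,np.round(P,1),round(np.linalg.norm(P),1))
E
```

```text
L [ 0.6097 -0.154   0.165 ] off mm [-1.1 -1.3] len 0.0294 yaw 7.2
R [ 0.606  -0.2506  0.165 ] off mm [-1.  -1.9] len 0.0309 yaw -67.4
L foot bottom [-24.2  -1.7] 24.3
L foot rt [ -6.9 -24.5] 25.4
R foot left [-4.6 21.4] 21.9
R foot bl [-19.3  13.3] 23.4
R foot bot [-24.1  -1. ] 24.1
```

```bash
python3 - <<'E'
from h import *
t=camera('top'); cv2.imwrite('pics/t41.png',cv2.resize(t['pixels'],(768,576)))
s=camera('scene'); cv2.imwrite('pics/s41.png',cv2.resize(s['pixels'],(768,576)))
go([.40,.12,.5],5.3)
E
```

```text
t 63.92 now [ 0.4933 -0.1936  0.4989] yaw 5.32 q6 0.89 tiltz [ 0.  0. -1.] w 0.0701
  d [-0.0638 -0.3209 -0.0011] turn 0.0003 rows>= 5.2 q6 pred 0.89
```

View pics/t41.png

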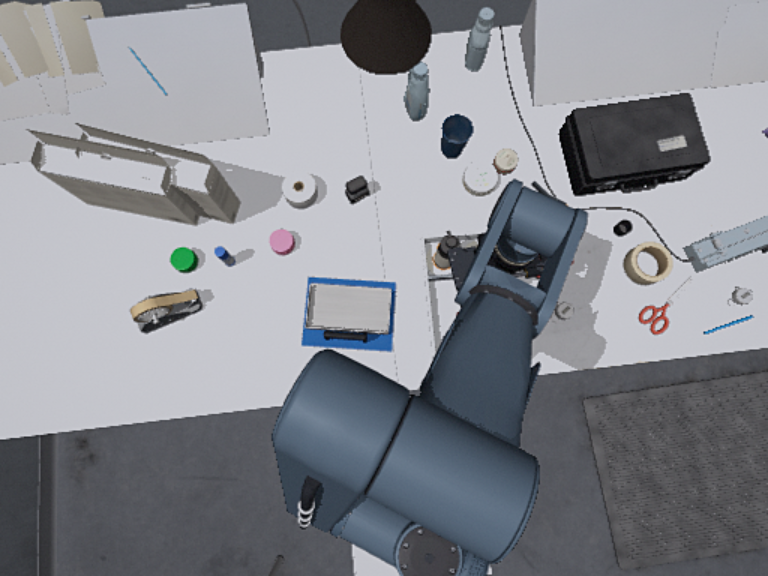

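View pics/s41.png

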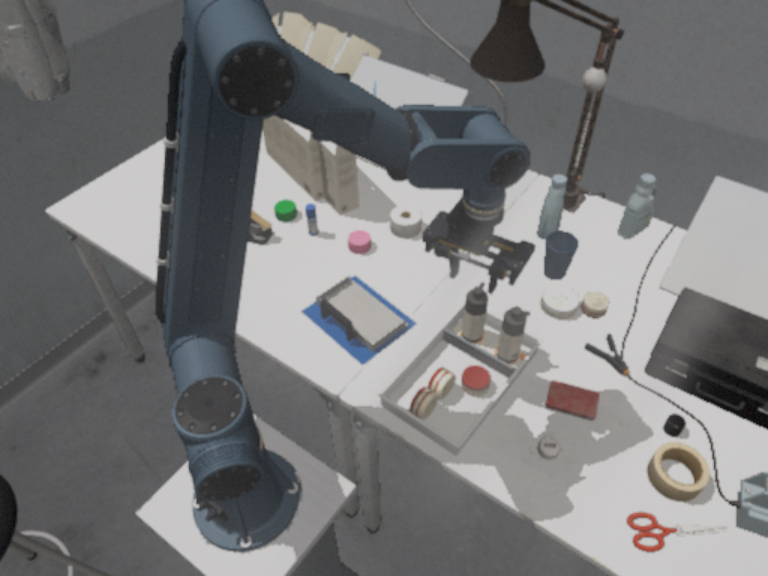

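```bash
python3 -c "
from rig import hand_in; print(hand_in())"
```

```text
the job is handed in; nothing more can be done
None
```

The job is finished and handed in at about 64 s: all three jars are in the large bay, the empty scoop is back on its mat, and both bottles are on their cards.

- **Jars:** I set the three jars on the scoop. One was knocked forward to the scoop's lip during the run, so I picked it up and put it back on. I then carried the scoop over the tray's left wall and tipped it by opening the jaws slowly. All three went into the large bay: one lies lid-down and two stand on edge.
- **Scoop:** It slipped out of the grip on the way back and came to rest leaning on the tray wall. I picked it up again and laid it on the mat. Before the bottles were moved it measured within about 2 mm of its place, square to well under 1°, lip facing as before.
- **Bottles:** Both stand upright on their rings. On the left card the bottle is about 1.7 mm off centre, with the spout at 7° against the arrow's 5°. On the right card it is about 2.1 mm off, with the spout at -67° against -64.5°. An earlier reading of the right bottle gave about 1.2 mm.
- **Other things on the table:** The last top and scene pictures show the other objects where they started, though the arm hid part of the tray from the top camera. No wrist force I read was above about 30 N, which came when I set the scoop down.

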